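Lock sample canisters into a transport case and latch it

ROBOT

A 6-joint arm with a two-finger parallel gripper is mounted at the origin on a cart in front of the work surface, level with it; the furniture and walls round the work are solid. World frame = base frame: x ahead of the robot, y to its left, z up, the work surface at z = 0. Lengths are in m, angles in degrees, forces in N, time in s.
With the tool pointing down it reaches from about 0.4 to 0.825 m from the base axis. Payload 7 kg.
Tool frame: the origin (TCP) lies on the centre line of the jaws, within the pads' length; the fingertips stand r.tip_reach ahead of it and the grasp point (between the pads) is the TCP (r.tip_reach is the distance from the TCP to the fingertips, in m); z points along the fingers, y is the line along which they close (so a half turn about z gives the same grasp; the last joint's range is limited). The gripper opens to 88 mm and grips with 3 to 60 N. Pads are 19 mm wide; open, the fingers measure 130 mm over their backs; the gripper's body (78 mm by 193 mm) begins 47 mm behind the grasp point.
Start: joints at [93.57, 20.546, 0.682, 0, -70.136, -16.507], TCP at [0.151, 0.658, 0.246] pointing down, gripper open.
Joint ranges: [-176.03, 176.03], [-82.01, 121.73], [-58.28, 71.71], [-173.87, 95.51], [-174.79, -0.11], [-173.66, 173.66]. Speed limits (degrees/s): [136.94, 136.94, 172.46, 180, 180, 180].

INTERFACE

Orientations are given as [roll, pitch, yaw] about the fixed x, y, z axes, in that order (R = Rz(yaw) Ry(pitch) Rx(roll)).
In Python, from plant import sensors, cams, r gives the robot as it stands.
- The arm moves only by the tool drive_tool, never from a script. Its argument "rows" is a list of rows, each an object of numbers: "fingers": the gripper's target within -1 to 1 (fully open at 1, half-way at 0, shut at -1); "x", "y", "z": the shift along the tool's x, y, z in m; "spin": the turn about the tool's z in rad. A call has 1 to 10 rows; each row is the pose to reach, as a shift and turn from the pose commanded when the call began, along the tool's axes at that moment; what a row does not reach only later rows make up. A row lasts 1/8 s, in which the tool goes at most 62.5 mm and 10.7 degrees, less where a joint would pass 70% of its speed; a pose out of reach is approached as far as the arm can. A call with a gripper value outside its range is refused whole. The fingers move at their own pace and stop on an object; "newtons" is the grip in N (left out, the last holds). Time passes only in rows, so rows that repeat a pose let the fingers close. It gives the time, the measured TCP pose, the force, the opening and the grip force at its end, in the units of the state.
- sensors.get_state(): the state, without advancing time (a new reading comes with each control period).
- cams.capture(name): name is "scene" or "top" or "wrist"; returns a dict with "pixels" (480x640x3 uint8, red, green, blue), "intrinsics" (3x3 intrinsics, pixels), "eye" and "orientation" of the camera in the world; the wrist camera has in their place "T_tool_cam" (4x4, takes a point from camera to tool coordinates, whose origin is the TCP and whose axes are the flange's). Camera axes: x right, y up, looking along -z (the intrinsics and any distortion apply to the point x, -y, -z); pixel columns grow to the right and rows downward; lengths in m; the calibration is good to about 2 mm. A picture is of the moment at which its call begins: read the wrist's pose just before it. There is no depth.
- r.close_job(): hands the job in; it is judged then, once.
The state is a dict: "time_s": time; "joints": joint angles; "qd": joint speeds; "joint_torque": joint torques, N m; "tcp_pos": TCP position; "eef_rot": TCP orientation; "contact_force": force on the tool from outside, world axes, zero at the start; "moment": the same for the moment, N m; "gripper_width": finger opening in m; "gripper_force": force on a finger pad.
Only numpy, scipy, OpenCV 4.12 (cv2) and the standard library are available. Lean on these libraries where they do the work, as an engineer would, in place of code of your own. Each camera call takes 0.05 s, during which the arm holds its last target. There are 200 camera calls.

TASK

Pack the transport case: put every sample canister that stands on the bench into a socket of its own, push it down against the spring and turn it clockwise to the stop so that it stays locked. Then shut the lid, and with each of the two front latches tip the wire bail over so that its cross bar hooks into the keeper on the lid and press the lever down until it snaps flat against the case. Leave the timer, the petri dish and the pipette where they are.

Things in the scene. Friction and masses are not known exactly. Their poses are not given: they have to be found in the camera images.
- case: Grey transport case, fixed, 104 (x) x 256 (y) mm. Origin: centre of its underside on the bench; -x is its front (latch side). Tray: floor 6 mm, 4 mm walls up to z = 44 mm. Inside, three equal metal bayonet sockets in a row along y at x = -8 mm, y = +82, 0, -82 mm (see socket_a, _b, _c for how they work).
- socket_a (a point): Centre of a socket's mouth at (-8, 82, 25) mm in the case frame, axes as the case. All sockets: round bore 52 mm; rim 5 mm thick (z = 20 to 25 mm) with two slots 20 mm wide, on the socket's +x and -x sides, for a can's lugs. In the bore a spring plate, top at z = 17 mm when free, goes down 8.5 mm (1.5 N to start, 5.8 N fully down).
- socket_b (a point): The same at (-8, 0, 25) mm in the case frame. Use: lower a can with its lugs in the slots; it rests on the spring plate, underside at z = 12 to 15 mm; push it down (about 5 N) to z = 9 to 10 mm and turn it CLOCKWISE seen from above by 60 deg to the stop. Not pushed down, or the other way, it does not turn.
- socket_c (a point): The same at (-8, -82, 25) mm in the case frame. When a turned can is let go, the spring lifts it until its lugs press up under the rim: underside at z = 11 mm in the case frame, locked. A can set down with its lugs off the slots stands on top of the rim.
- lid (a joint): Lid hinge, rad: 0 shut, grows opening to 1.95; starts at 1.8 to 1.95. Hinge line along y at x = +52, z = 44 mm in the case frame (rear rim). Stiff: takes about 2.5 N at the front edge and stays where it is left. Shut, the lid is a box over the tray from z = 44 to 88 mm; open, it stands up behind the hinge line.
- lid_tab (a point): On the black lift tab in the middle of the lid's front, centre line of its upper face (lid shut: at (-65, 0, 52) mm in the case frame). The tab is 6 mm thick, 50 mm wide (y), stands 23 mm out of the lid's front wall, 2 to 8 mm from the lid's rim. With the lid open it points up, and its 'upper' face looks to the rear: push there to close.
- keeper_left (a point): Keeper of the left latch on the lid's front: small steel trough, open upwards, 22 mm wide (y), 9 mm front to back, floor 3 mm below this point; its front lip stands 5 mm in front of this point, top 1 mm above it. The bail's cross bar belongs at this point. Lid shut: at (-59, 72, 68) mm in the case frame.
- lever_left (a joint): Lever of the left draw latch on the case front, rad: 0 shut, flat down the front; 2.1 open, out forward and 30 deg up, where a weak spring holds it. Hinge line along y at x = -64, z = 42 mm in the case frame, lever centred at y = 72 mm. Plate 38 mm long from the hinge, 26 mm wide, 4 mm thick. With the bail hooked it takes about 3 N at the tip, and snaps over centre near 0.15 rad.
- lever_tip_left (a point): On the lever's outer face (in front when shut, on top when open), 34 mm from its hinge line, 4 mm short of its end. Press here to close the lever.
- bail_left (a joint): Hinge of the wire bail on the lever, rad, swings freely: 0 = bail in line with the lever, pointing the opposite way; grows as the bail swings towards the lid. Pivot on the lever, 12 mm from its hinge line (0.25 rad behind the plate's direction). At start (-2.7) it has flopped forward, 35 deg off upright, above the lever; tipped past upright it falls against the lid by its own weight.
- bail_bar_left (a point): Middle of the bail's cross bar, 6 mm thick, 34 mm long (y), 36 mm from the bail's pivot, on two thin wires at its ends. It is hooked into the keeper; with the lever open it clears the keeper's lip by about 6 mm, lies against the lid above the trough, and drops in as the lever is pressed.
- keeper_right (a point): Keeper of the right latch on the lid's front: small steel trough, open upwards, 22 mm wide (y), 9 mm front to back, floor 3 mm below this point; its front lip stands 5 mm in front of this point, top 1 mm above it. The bail's cross bar belongs at this point. Lid shut: at (-59, -72, 68) mm in the case frame.
- lever_right (a joint): Lever of the right draw latch on the case front, rad: 0 shut, flat down the front; 2.1 open, out forward and 30 deg up, where a weak spring holds it. Hinge line along y at x = -64, z = 42 mm in the case frame, lever centred at y = -72 mm. Plate 38 mm long from the hinge, 26 mm wide, 4 mm thick. With the bail hooked it takes about 3 N at the tip, and snaps over centre near 0.15 rad.
- lever_tip_right (a point): On the lever's outer face (in front when shut, on top when open), 34 mm from its hinge line, 4 mm short of its end. Press here to close the lever.
- bail_right (a joint): Hinge of the wire bail on the lever, rad, swings freely: 0 = bail in line with the lever, pointing the opposite way; grows as the bail swings towards the lid. Pivot on the lever, 12 mm from its hinge line (0.25 rad behind the plate's direction). At start (-2.7) it has flopped forward, 35 deg off upright, above the lever; tipped past upright it falls against the lid by its own weight.
- bail_bar_right (a point): Middle of the bail's cross bar, 6 mm thick, 34 mm long (y), 36 mm from the bail's pivot, on two thin wires at its ends. It is hooked into the keeper; with the lever open it clears the keeper's lip by about 6 mm, lies against the lid above the trough, and drops in as the lever is pressed.
- can_1: Sample canister, 0.1 to 0.2 kg (None: absent). Round aluminium body 48 mm across, 36 mm high; on top a black grip bar 44 mm long (can's x), 14 mm thick (y), z = 36 to 62 mm. At the foot two lugs along +x and -x (in line with the bar) reach 31 mm from the axis, 12 mm wide, 3 to 9 mm above the underside. A half turn gives the same can. Origin: centre of underside.
- can_2: Sample canister, 0.1 to 0.2 kg (None: absent). Round aluminium body 48 mm across, 36 mm high; on top a black grip bar 44 mm long (can's x), 14 mm thick (y), z = 36 to 62 mm. At the foot two lugs along +x and -x (in line with the bar) reach 31 mm from the axis, 12 mm wide, 3 to 9 mm above the underside. A half turn gives the same can. Origin: centre of underside.
- can_3: Sample canister, 0.1 to 0.2 kg (None: absent). Round aluminium body 48 mm across, 36 mm high; on top a black grip bar 44 mm long (can's x), 14 mm thick (y), z = 36 to 62 mm. At the foot two lugs along +x and -x (in line with the bar) reach 31 mm from the axis, 12 mm wide, 3 to 9 mm above the underside. A half turn gives the same can. Origin: centre of underside.
- timer: White bench timer, 64 x 64 x 18 mm, loose bystander, origin at the centre of its underside; leave alone.
- petri_dish: Closed petri dish, 59 mm across, 15 mm high, loose bystander, origin at the centre of its underside; leave alone.
- pipette_a: Pipette lying on its side, 46 x 235 (y) x 24 mm, loose bystander, origin at the centre of its underside; leave alone.

How it is judged (in metres and radians):
On the way, in this order (a step that is already met when the one before it is completed fails the run):
1. every canister present is locked in a socket: pushed in, turned to the stop ((horizontal distance between can_1 and socket_a below 0.006 m or horizontal distance between can_1 and socket_b below 0.006 m or horizontal distance between can_1 and socket_c below 0.006 m) and z of each of can_1, can_2, can_3 in the frame of case below 0.0132 m and angle between the x axis of each of can_1, can_2, can_3 and the x axis of case, either way round above 0.8 rad and angle between each of can_1, can_2, can_3's own z axis and vertical below 0.12 rad and (horizontal distance between can_2 and socket_a below 0.006 m or horizontal distance between can_2 and socket_b below 0.006 m or horizontal distance between can_2 and socket_c below 0.006 m) and (horizontal distance between can_3 and socket_a below 0.006 m or horizontal distance between can_3 and socket_b below 0.006 m or horizontal distance between can_3 and socket_c below 0.006 m)), for 0.2 s.
2. the lid is shut over the locked canisters (all of step 1 and value of joint lid below 0.04 rad), for 0.2 s.
3. both bails hang in their keepers and both levers are snapped down (value of joint lid below 0.04 rad and value of joint each of lever_left, lever_right below 0.15 rad and distance between bail_bar_left and keeper_left below 0.006 m and distance between bail_bar_right and keeper_right below 0.006 m), for 0.2 s.
At the end, for the whole second after the job is handed in: Each canister present is in a socket: axis within 6 mm of it, tilt < 0.12 rad, underside < 13.2 mm above the case underside, lugs > 0.8 rad from the slots. Lid < 0.04 rad, bail bars within 6 mm of their keeper points, levers < 0.15 rad (all of step 1 and all of step 3); the robot touches nothing.
It fails at once if the timer is moved more than 40 mm (distance of timer from where it was at the start of the episode above 0.04 m).
It fails at once if the petri dish is moved more than 40 mm (distance of petri_dish from where it was at the start of the episode above 0.04 m).
It fails at once if the pipette is moved more than 40 mm (distance of pipette_a from where it was at the start of the episode above 0.04 m).
Of can_1, can_2, can_3 only 2 to 3 are there at a start; the rules pass over those that are not, and their reading is None.
At some moment in a run one of can_1, can_2, can_3 may be knocked a few centimetres aside while the robot is not near it.
It also fails if it takes over 208 s, if anything falls off the work surface, if the arm or the gripper's body presses on something with over 40 N, if the wrist force passes 120 N, or if a joint passes its speed limit or range.

## Working session

There is one attempt and no reset: what is moved stays moved. The work goes in short steps, Python scripts to look and compute and a tool call to move; the robot and the scene stay as the last step left them, time stands still between calls to the robot, and variables do not carry over. Pictures are saved under pics/ and viewed, at most 14 in all, crops included, and the job is handed in when it is done.

Besides the shell and the picture viewer there is one more tool, called after "Emit:" in YAML: its name, and indented under it one key for each argument. drive_tool: Moves the arm, as the interface text tells. Its arguments: {"type":"object","properties":{"rows":{"type":"array"},"newtons":{"type":"number"}},"required":["rows"]}

```bash
ls; mkdir -p pics; cat > h.py <<'E'
import numpy as np, cv2
from plant import sensors, cams, r
def cap(n,f=None):
    s=sensors.get_state(); c=cams.capture(n); im=cv2.cvtColor(c['pixels'],cv2.COLOR_RGB2BGR)
    if f: cv2.imwrite('pics/'+f+'.png',im)
    return s,c,im
E
python3 - <<'E'
from h import *
s,c,im=cap('scene','scene0'); print(s); print({k:v for k,v in c.items() if k!='pixels'})
s,c,im=cap('top','top0');print({k:v for k,v in c.items() if k!='pixels'})
s,c,im=cap('wrist');print({k:v for k,v in c.items() if k!='pixels'}, r.tip_reach)
E
```

```text
pics
{'time_s': 0.0, 'joints': array([ 9.35713680e+01,  2.05927803e+01,  6.34557267e-01, -2.20125400e-02,
       -7.01358888e+01, -1.65072591e+01]), 'qd': array([ 0.03133756,  0.08615754,  0.05343557,  0.03777411, -0.00262176,
       -0.03914007]), 'joint_torque': array([ 4.82715659e-04, -5.82709765e+01,  2.93049985e+01,  6.99693114e+00,
        6.85519277e-03, -1.65815354e-04]), 'tcp_pos': array([0.1510115 , 0.65742258, 0.24460748]), 'eef_rot': array([ 1.79903887e+02, -6.90328693e-03, -1.29433820e+01]), 'contact_force': array([ 0.10660867, -0.30997793, -0.95553836]), 'moment': array([-0.02047642, -0.0065792 ,  0.00873161]), 'gripper_force': 0.0, 'gripper_width': 0.0878632911077383}
{'intrinsics': array([[480.45460065,   0.        , 318.9717844 ],
       [  0.        , 480.45460065, 232.69923592],
       [  0.        ,   0.        ,   1.        ]]), 'eye': array([ 0.19053937, -0.70858403,  0.78604015]), 'orientation': array([ 49.71375528,   1.12750222, -26.2247141 ])}
{'intrinsics': array([[536.10003803,   0.        , 320.51100336],
       [  0.        , 536.10003803, 240.50179616],
       [  0.        ,   0.        ,   1.        ]]), 'eye': array([0.32762823, 0.05965159, 1.63436642]), 'orientation': array([  8.06529919,   0.56805029, -89.00092704])}
{'intrinsics': array([[402.12946118,   0.        , 324.95639679],
       [  0.        , 402.12946118, 237.6194735 ],
       [  0.        ,   0.        ,   1.        ]]), 'T_tool_cam': array([[ 1.11401566e-03,  9.64428521e-01,  2.64341420e-01,
         7.15652191e-02],
       [ 9.99999102e-01, -8.77353848e-04, -1.01334698e-03,
        -5.12568421e-04],
       [-7.45379770e-04,  2.64342312e-01, -9.64428632e-01,
        -1.40067376e-01],
       [ 0.00000000e+00,  0.00000000e+00,  0.00000000e+00,
         1.00000000e+00]])} 0.019
```

View pics/top0.png

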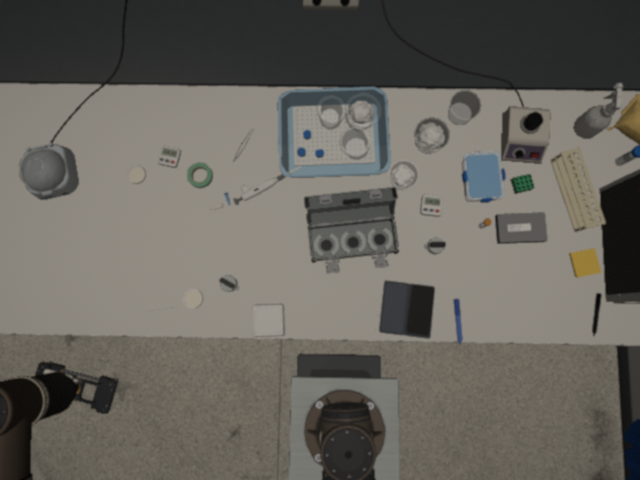

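View pics/scene0.png

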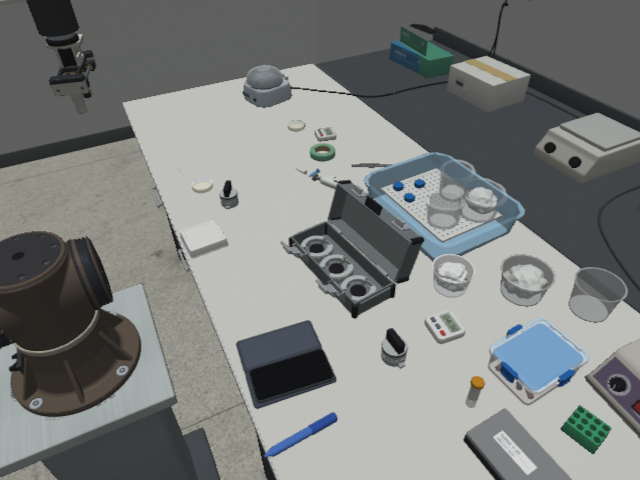

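Top view: two cans at (229,283) and (436,245), case around (352,228) with its front (latches) toward the robot. Scene view shows the same; no third can. Next, zoomed crops.

```bash
python3 - <<'E'
from h import *
s,c,im=cap('top'); 
a=cv2.resize(im[180:280,295:405],None,fx=5,fy=5,interpolation=3)
b=np.vstack([cv2.resize(im[265:300,210:250],None,fx=6,fy=6,interpolation=3),cv2.resize(im[228:263,416:456],None,fx=6,fy=6,interpolation=3)])
b=cv2.copyMakeBorder(b,0,500-b.shape[0],0,0,0)
cv2.imwrite('pics/crop.png',np.hstack([a,b]))
s,c,im=cap('scene'); cv2.imwrite('pics/crop2.png',cv2.resize(im[180:320,270:430],None,fx=4.2,fy=4.2,interpolation=3))
E
```

```text
(no output)
```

View pics/crop.png

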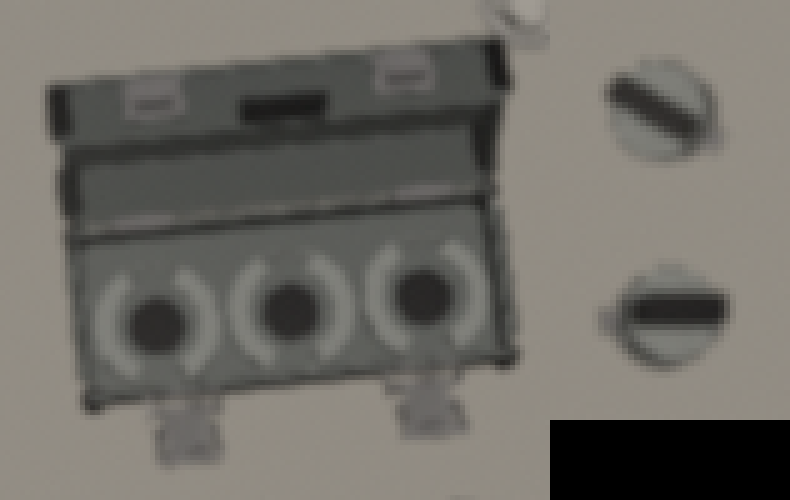

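View pics/crop2.png

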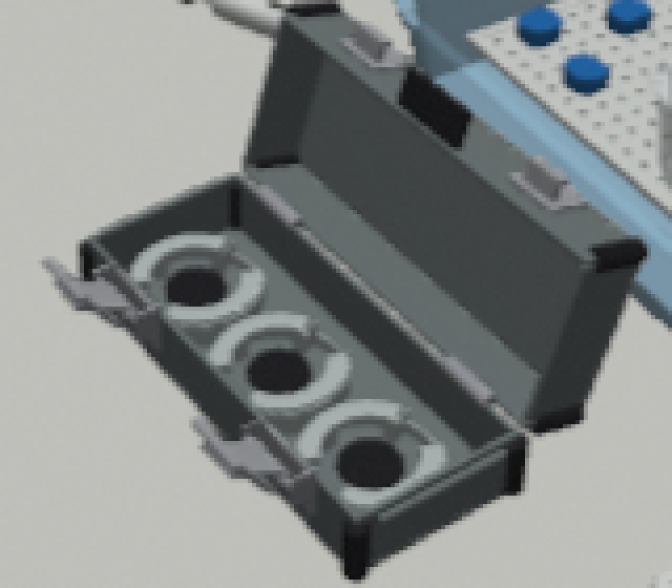

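Crops show sockets at crop (157,325),(290,311),(424,297), and can bars in the right-hand insets. The slots open along case ±x as described.

```bash
cat >> h.py <<'E'
from scipy.spatial.transform import Rotation as R
def campose(s,c):
    if 'eye' in c: return np.array(c['eye']),R.from_euler('xyz',c['orientation'],degrees=True).as_matrix()
    Rt=R.from_euler('xyz',s['eef_rot'],degrees=True).as_matrix(); T=np.array(c['T_tool_cam'])
    return s['tcp_pos']+Rt@T[:3,3], Rt@T[:3,:3]
def ray(s,c,px,z):
    px=np.atleast_2d(np.array(px,float)); K=c['intrinsics']; e,M=campose(s,c)
    d=np.c_[(px[:,0]-K[0,2])/K[0,0],-(px[:,1]-K[1,2])/K[1,1],-np.ones(len(px))]@M.T
    return e+d*((z-e[2])/d[:,2])[:,None]
def proj(s,c,P):
    e,M=campose(s,c); q=(np.atleast_2d(P)-e)@M; K=c['intrinsics']
    return np.c_[K[0,2]+K[0,0]*q[:,0]/-q[:,2],K[1,2]-K[1,1]*q[:,1]/-q[:,2]]
def blobs(mask,amin,amax):
    n,l,st,ce=cv2.connectedComponentsWithStats(mask.astype(np.uint8)*255)
    return [(ce[i],cv2.minAreaRect(np.argwhere(l==i)[:,::-1].astype(np.float32)),int(st[i,4])) for i in range(1,n) if amin<=st[i,4]<=amax]
E
python3 - <<'E'
from h import *
s,c,im=cap('top')
p=np.array([(157,325),(290,311),(424,297)])/5+[295,180]
for z in (.01,.017,.025): print('top sock',z,ray(s,c,p-.4,z).round(4).tolist())
g=im.max(2)
def bar(s,c,im,box,z):
    x0,y0,x1,y1=box
    for ce,rc,a in blobs(im[y0:y1,x0:x1].max(2)<60,15,4000):
        pts=cv2.boxPoints(rc)+[x0,y0]; W=ray(s,c,pts,z)[:,:2]
        rw=cv2.minAreaRect((W*1000).astype(np.float32)); print('bar',box[:2],ray(s,c,ce+[x0,y0],z).round(4),rw,a)
bar(s,c,im,(215,270,245,298),.055);bar(s,c,im,(420,232,452,260),.055)
s,c,im=cap('scene')
q=np.array([(195,287),(277,370),(370,463)])/4.2+[270,180]
for z in (.01,.017,.025): print('scene sock',z,ray(s,c,q-.4,z).round(4).tolist())
E
```

```text
top sock 0.01 [[0.5451, 0.0628, 0.01], [0.5551, -0.0184, 0.01], [0.565, -0.1002, 0.01]]
top sock 0.017 [[0.5442, 0.0628, 0.017], [0.5541, -0.0181, 0.017], [0.564, -0.0995, 0.017]]
top sock 0.025 [[0.5431, 0.0627, 0.025], [0.553, -0.0177, 0.025], [0.5628, -0.0988, 0.025]]
bar (215, 270) [[0.4209 0.3529 0.055 ]] ((420.9023742675781, 353.1244812011719), (41.52827453613281, 8.686014175415039), 61.65347671508789) 44
bar (420, 232) [[ 0.5453 -0.2659  0.055 ]] ((546.1729736328125, -265.0278625488281), (11.974876403808594, 44.74889373779297), 0.9202340245246887) 66
scene sock 0.01 [[0.5501, 0.072, 0.01], [0.5603, -0.0096, 0.01], [0.5712, -0.0929, 0.01]]
scene sock 0.017 [[0.5469, 0.0649, 0.017], [0.557, -0.0159, 0.017], [0.5678, -0.0984, 0.017]]
scene sock 0.025 [[0.5432, 0.0569, 0.025], [0.5532, -0.0231, 0.025], [0.5638, -0.1048, 0.025]]
```

Emit:
drive_tool:
  rows:
    - {"x":0.331,"y":0.237,"spin":1.83,"fingers":1}
    - {"x":0.331,"y":0.237,"spin":1.83}
    - {"x":0.331,"y":0.237,"spin":1.83}
    - {"x":0.331,"y":0.237,"spin":1.83}
    - {"x":0.331,"y":0.237,"spin":1.83}
    - {"x":0.331,"y":0.237,"spin":1.83}
    - {"x":0.331,"y":0.237,"spin":1.83}
    - {"x":0.331,"y":0.237,"spin":1.83}
    - {"x":0.331,"y":0.237,"spin":1.83}
    - {"x":0.331,"y":0.237,"spin":1.83}

```text
invalid input
```

```bash
python3 - <<'E'
from h import *
s,c,im=cap('wrist'); print(s['tcp_pos'],s['eef_rot'],s['joints'].round(1))
s2,c2,i2=cap('scene'); u=proj(s2,c2,s['tcp_pos'])[0].astype(int); print(u)
y0=max(u[1]-110,0);x0=max(u[0]-90,0)
k=cv2.resize(i2[y0:y0+150,x0:x0+150],(480,480),interpolation=3)
cv2.imwrite('pics/w1.png',np.hstack([cv2.resize(im,(320,240)),]))
k2=np.zeros((480,320,3),np.uint8);k2[:240]=cv2.resize(im,(320,240));
s3,c3,i3=cap('top');u=proj(s3,c3,s['tcp_pos'])[0].astype(int);t=i3[u[1]-40:u[1]+40,u[0]-60:u[0]+46];k2[240:480]=cv2.resize(t,(320,240),interpolation=3)
cv2.imwrite('pics/w1.png',np.hstack([k,k2]))
E
```

```text
[0.15111775 0.65774251 0.24533834] [ 1.79977963e+02 -3.05608913e-03 -1.29385057e+01] [ 93.6  20.6   0.7  -0.  -70.1 -16.5]
[82 97]
```

View pics/w1.png

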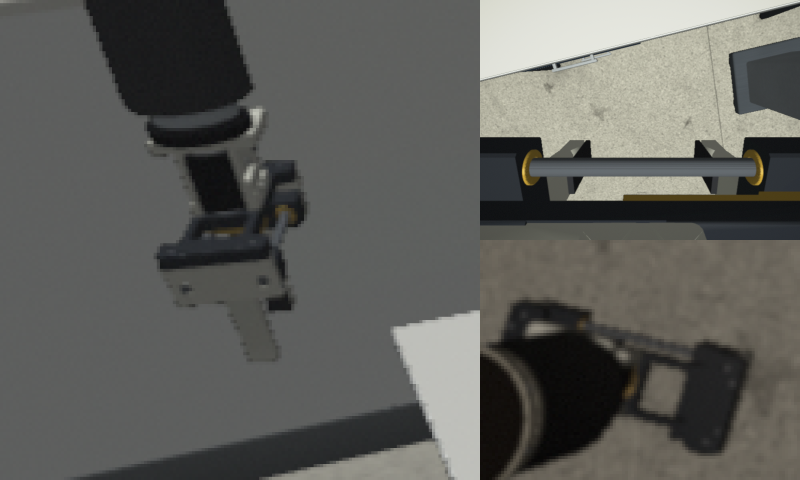

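Wrist and scene views show the wide body is made of carriages that carry the fingers on a guide rod, so it probably narrows on closing. I'll check that at the grasp. The move was refused, so I'll give full rows.

Emit:
drive_tool:
  rows:
    - {"x":0.331,"y":0.237,"z":0,"spin":1.83,"fingers":1}
    - {"x":0.331,"y":0.237,"z":0,"spin":1.83,"fingers":1}
    - {"x":0.331,"y":0.237,"z":0,"spin":1.83,"fingers":1}
    - {"x":0.331,"y":0.237,"z":0,"spin":1.83,"fingers":1}
    - {"x":0.331,"y":0.237,"z":0,"spin":1.83,"fingers":1}
    - {"x":0.331,"y":0.237,"z":0,"spin":1.83,"fingers":1}
    - {"x":0.331,"y":0.237,"z":0,"spin":1.83,"fingers":1}
    - {"x":0.331,"y":0.237,"z":0,"spin":1.83,"fingers":1}
    - {"x":0.331,"y":0.237,"z":0,"spin":1.83,"fingers":1}
    - {"x":0.331,"y":0.237,"z":0,"spin":1.83,"fingers":1}

```text
time_s: 1.75
tcp_pos: [0.4208, 0.3525, 0.2457]
eef_rot: [-180.0, 0.0, -118.1]
contact_force: [0.2, -0.8, 0.2]
gripper_width: 0.0881
gripper_force: 0.0
```

```bash
cat >> h.py <<'E'
def tool(s,P):
    "world xy -> tool x,y offset from TCP"
    Rt=R.from_euler('xyz',s['eef_rot'],degrees=True).as_matrix(); return (np.array(P)-s['tcp_pos'])@Rt
def bar(s,c,im,box,z,th=60,amin=15):
    x0,y0,x1,y1=box; out=[]
    for ce,rc,a in blobs(im[y0:y1,x0:x1].max(2)<th,amin,20000):
        W=ray(s,c,cv2.boxPoints(rc)+[x0,y0],z); 
        (cx,cy),(w,h),an=cv2.minAreaRect((W[:,:2]*1000).astype(np.float32))
        if w<h: an+=90;w,h=h,w
        out.append((np.round(ce+[x0,y0]).astype(int).tolist(),[round(cx/1e3,4),round(cy/1e3,4)],round(w,1),round(h,1),round(an,1)))
    return out
E
python3 - <<'E'
from h import *
s,c,im=cap('wrist','w2'); u=proj(s,c,[.421,.353,.06])[0].astype(int);print(u)
for b in bar(s,c,im,(max(u[0]-90,0),max(u[1]-90,0),u[0]+90,u[1]+90),.062): print(b)
E
```

```text
[325 216]
([323, 216], [0.4224, 0.3522], 44.6, 12.6, 61.9)
```

View pics/w2.png

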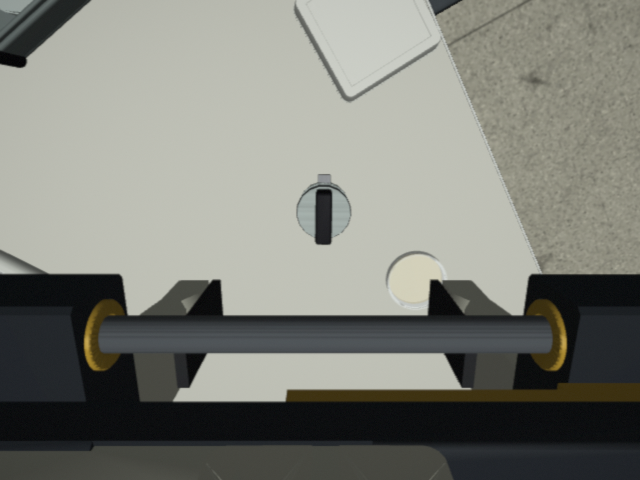

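Bar at px (323,216): 44.6×12.6 mm, 61.9°, matching the model. Descend and grip.

Emit:
drive_tool:
  rows:
    - {"x":0,"y":-0.0015,"z":0.062,"spin":0,"fingers":0.3}
    - {"x":0,"y":-0.0015,"z":0.124,"spin":0,"fingers":0}
    - {"x":0,"y":-0.0015,"z":0.165,"spin":0,"fingers":0}
    - {"x":0,"y":-0.0015,"z":0.186,"spin":0,"fingers":0}
    - {"x":0,"y":-0.0015,"z":0.186,"spin":0,"fingers":0}
    - {"x":0,"y":-0.0015,"z":0.186,"spin":0,"fingers":-1}
    - {"x":0,"y":-0.0015,"z":0.186,"spin":0,"fingers":-1}
    - {"x":0,"y":-0.0015,"z":0.186,"spin":0,"fingers":-1}
    - {"x":0,"y":-0.0015,"z":0.186,"spin":0,"fingers":-1}
  newtons: 25

```text
time_s: 2.92
tcp_pos: [0.4222, 0.3524, 0.0603]
eef_rot: [-180.0, 0.1, -117.8]
contact_force: [-0.7, -0.7, 4.1]
gripper_width: 0.0136
gripper_force: 24.9
```

Emit:
drive_tool:
  rows:
    - {"x":0,"y":0,"z":-0.06,"spin":0,"fingers":-1}
    - {"x":0,"y":0,"z":-0.12,"spin":0,"fingers":-1}
    - {"x":0.05,"y":-0.06,"z":-0.15,"spin":0.2,"fingers":-1}
    - {"x":0.09,"y":-0.11,"z":-0.16,"spin":0.38,"fingers":-1}
    - {"x":0.13,"y":-0.16,"z":-0.16,"spin":0.56,"fingers":-1}
    - {"x":0.17,"y":-0.21,"z":-0.16,"spin":0.74,"fingers":-1}
    - {"x":0.1985,"y":-0.2433,"z":-0.16,"spin":0.92,"fingers":-1}
    - {"x":0.1985,"y":-0.2433,"z":-0.16,"spin":0.963,"fingers":-1}
    - {"x":0.1985,"y":-0.2433,"z":-0.16,"spin":0.963,"fingers":-1}
    - {"x":0.1985,"y":-0.2433,"z":-0.16,"spin":0.963,"fingers":-1}

```text
time_s: 4.18
tcp_pos: [0.5443, 0.064, 0.2195]
eef_rot: [180.0, -0.0, -172.8]
contact_force: [0.4, 0.6, -1.5]
gripper_width: 0.0142
gripper_force: 24.9
```

```bash
python3 - <<'E'
from h import *
s,c,im=cap('wrist','w3'); print(s['tcp_pos'],s['eef_rot'],s['joints'].round(1),s['gripper_width'])
print(proj(s,c,[[.545,.0635,.025],[.555,-.0175,.025],[.565,-.099,.025]]).round(1))
E
```

```text
[0.54434577 0.0639973  0.21952554] [ 1.79986590e+02 -4.17152428e-03 -1.72826511e+02] [  27.2    9.7  -17.6   -0.   -62.6 -110. ] 0.014245884296897634
[[324.  214.2]
 [227.9 213.9]
 [131.2 213.5]]
```

View pics/w3.png

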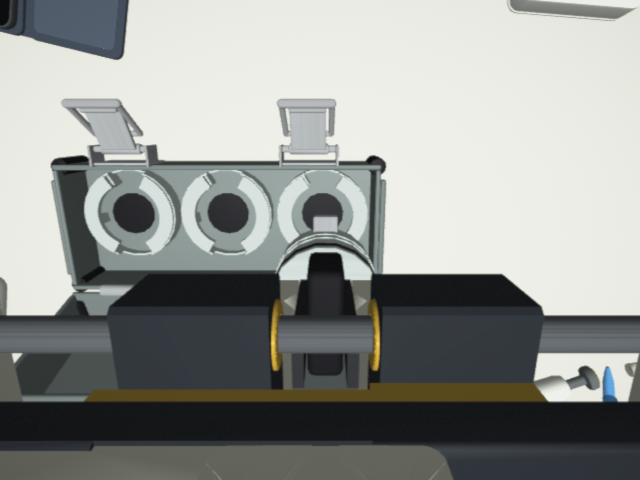

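Wrist view: socket rims at about (131,211), (227,212) and (322,210), and carriages that move on a fixed frame. So the 193 mm frame will come near the open lid when turning. I'll use sockets B and C, regrip towards the front end of the bar, and watch the lid. Refining the socket positions first.

```bash
python3 - <<'E'
from h import *
s,c,im=cap('wrist')
for u,v in ((227,212),(131,211)):
    g=cv2.cvtColor(im[v-46:v+46,u-50:u+50],cv2.COLOR_BGR2GRAY); 
    t,m=cv2.threshold(g,0,255,cv2.THRESH_OTSU); 
    d=(g<60).astype(np.uint8)
    for nm,k in (('ring',m),('hole',d*255)):
        cs,_=cv2.findContours(k,cv2.RETR_EXTERNAL,cv2.CHAIN_APPROX_NONE)
        cs=[q for q in cs if cv2.contourArea(q)>400]
        P=np.vstack(cs) if nm=='ring' else max(cs,key=cv2.contourArea)
        e=cv2.fitEllipse(cv2.convexHull(P)); px=np.array(e[0])+[u-50,v-46]
        print(nm,t,px.round(1),np.round(e[1],1),[ray(s,c,px,z)[0,:2].round(4).tolist() for z in (.015,.017,.025)])
E
```

```text
Traceback (most recent call last):
cv2.error: OpenCV(4.12.0) /io/opencv/modules/imgproc/src/shapedescr.cpp:361: error: (-201:Incorrect size of input array) There should be at least 5 points to fit the ellipse in function 'fitEllipseNoDirect'
```

```bash
python3 - <<'E'
from h import *
im=cv2.imread('pics/w3.png'); s,c,_=cap('wrist')
for u,v in ((227,212),(131,211)):
    g=cv2.cvtColor(im[v-46:v+46,u-50:u+50],cv2.COLOR_BGR2GRAY)
    print(g[46,::6],g[::6,20])
    for nm,k in (('ring',(g>175)),('hole',g<70)):
        k=k.astype(np.uint8)*255
        k[:, :4]=0;k[:,-4:]=0;k[:3]=0;k[-3:]=0
        cs,_=cv2.findContours(k,cv2.RETR_EXTERNAL,cv2.CHAIN_APPROX_NONE)
        cs=[q for q in cs if cv2.contourArea(q)>250]
        if not cs: print('none');continue
        P=np.vstack(cs) if nm=='ring' else max(cs,key=cv2.contourArea)
        H=cv2.convexHull(P).reshape(-1,2)
        e=cv2.fitEllipse(H) if len(H)>5 else None
        if e is None: continue
        px=np.array(e[0])+[u-50,v-46]
        print(nm,px.round(1),np.round(e[1],1),[ray(s,c,px,z)[0,:2].round(4).tolist() for z in (.015,.017,.025)])
E
```

```text
[ 93 222 223 135 153 113  46  47  47  49  51  51 141 182 223 222 126] [135 155 212 222 223 223 128 138  97  99 192 223 223 220 151 149]
ring [225.7 213.1] [86.7 92.7] [[0.5571, -0.0214], [0.5567, -0.021], [0.5547, -0.0192]]
hole [227.8 212.6] [38.  40.3] [[0.5564, -0.0196], [0.556, -0.0192], [0.5541, -0.0174]]
[ 54 221 221  95 143 142  38  39  39  41  42  43  48 220 222 193  94] [139 146 216 220 220 217  97 126 100  93 166 221 221 217 143 143]
ring [129.5 213.1] [84.2 95.2] [[0.5677, -0.1049], [0.5672, -0.104], [0.565, -0.1002]]
hole [133.4 212.7] [37.7 42. ] [[0.5669, -0.1015], [0.5664, -0.1006], [0.5642, -0.0969]]
```

Emit:
drive_tool:
  rows:
    - {"x":0,"y":-0.05,"z":0,"spin":0,"fingers":-1}
    - {"x":-0.0005,"y":-0.0837,"z":0.0,"spin":0,"fingers":-1}
    - {"x":-0.0005,"y":-0.0837,"z":0.05,"spin":0,"fingers":-1}
    - {"x":-0.0005,"y":-0.0837,"z":0.1,"spin":0,"fingers":-1}
    - {"x":-0.0005,"y":-0.0837,"z":0.125,"spin":0,"fingers":-1}
    - {"x":-0.0005,"y":-0.0837,"z":0.13,"spin":0,"fingers":-1}
    - {"x":-0.0005,"y":-0.0837,"z":0.135,"spin":0,"fingers":-1}
    - {"x":-0.0005,"y":-0.0837,"z":0.139,"spin":0,"fingers":-1}
    - {"x":-0.0005,"y":-0.0837,"z":0.139,"spin":0,"fingers":-1}

```text
time_s: 5.45
tcp_pos: [0.5558, -0.0198, 0.0812]
eef_rot: [180.0, 0.1, -173.0]
contact_force: [-0.6, 0.0, -0.7]
gripper_width: 0.0137
gripper_force: 24.9
```

Emit:
drive_tool:
  rows:
    - {"x":0,"y":0,"z":0.003,"spin":0,"fingers":-1}
    - {"x":0,"y":0,"z":0.005,"spin":0,"fingers":-1}
    - {"x":0,"y":0,"z":0.007,"spin":0,"fingers":-1}
    - {"x":0,"y":0,"z":0.009,"spin":0,"fingers":-1}
    - {"x":0,"y":0,"z":0.009,"spin":0,"fingers":-1}

```text
time_s: 6.08
tcp_pos: [0.5558, -0.0199, 0.0717]
eef_rot: [-180.0, 0.0, -173.0]
contact_force: [-0.5, 0.4, 2.3]
gripper_width: 0.014
gripper_force: 24.9
```

Emit:
drive_tool:
  rows:
    - {"x":0,"y":0,"z":-0.003,"spin":0,"fingers":-0.4}
    - {"x":0,"y":0,"z":-0.003,"spin":0,"fingers":-0.4}
    - {"x":0.009,"y":0,"z":-0.003,"spin":0,"fingers":-0.4}
    - {"x":0.009,"y":0,"z":-0.003,"spin":0,"fingers":-0.4}
    - {"x":0.009,"y":0,"z":-0.003,"spin":0,"fingers":-1}
    - {"x":0.009,"y":0,"z":-0.003,"spin":0,"fingers":-1}
    - {"x":0.009,"y":0,"z":-0.003,"spin":0,"fingers":-1}
  newtons: 40

```text
time_s: 6.95
tcp_pos: [0.5466, -0.0211, 0.0745]
eef_rot: [180.0, 0.0, -173.0]
contact_force: [0.5, -0.7, -0.1]
gripper_width: 0.0138
gripper_force: 40.0
```

Emit:
drive_tool:
  rows:
    - {"x":0,"y":0,"z":0.002,"spin":0,"fingers":-1}
    - {"x":0,"y":0,"z":0.004,"spin":0,"fingers":-1}
    - {"x":0,"y":0,"z":0.005,"spin":0,"fingers":-1}
    - {"x":0,"y":0,"z":0.005,"spin":0,"fingers":-1}

```text
time_s: 7.45
tcp_pos: [0.5466, -0.0211, 0.0696]
eef_rot: [-180.0, 0.0, -173.0]
contact_force: [-0.5, 0.3, 2.7]
gripper_width: 0.0134
gripper_force: 40.0
```

Emit:
drive_tool:
  rows:
    - {"x":0,"y":0,"z":0.001,"spin":0,"fingers":-1}
    - {"x":0,"y":0,"z":0.0015,"spin":0,"fingers":-1}
    - {"x":0,"y":0.0013,"z":0.0015,"spin":0.15,"fingers":-1}
    - {"x":-0.0004,"y":0.0027,"z":0.0015,"spin":0.3,"fingers":-1}
    - {"x":-0.0004,"y":0.0027,"z":0.0015,"spin":0.3,"fingers":-1}

```text
time_s: 8.07
tcp_pos: [0.5468, -0.0183, 0.0682]
eef_rot: [180.0, 0.0, 169.9]
contact_force: [-0.2, 0.2, 3.0]
gripper_width: 0.0139
gripper_force: 40.0
```

```bash
python3 - <<'E'
from h import *
s=sensors.get_state(); print(s['moment'],s['contact_force'],s['eef_rot'])
E
```

```text
[-0.07300455 -0.13266522 -0.04674252] [-0.21413319  0.18770626  2.96435236] [1.79998412e+02 2.01463261e-02 1.69912945e+02]
```

Emit:
drive_tool:
  rows:
    - {"x":-0.0001,"y":0.0013,"z":0,"spin":0.15,"fingers":-1}
    - {"x":-0.0004,"y":0.0027,"z":0,"spin":0.3,"fingers":-1}
    - {"x":-0.0009,"y":0.0039,"z":0,"spin":0.45,"fingers":-1}
    - {"x":-0.0009,"y":0.0039,"z":0,"spin":0.45,"fingers":-1}

```text
time_s: 8.57
tcp_pos: [0.5483, -0.0147, 0.0682]
eef_rot: [180.0, 0.0, 144.3]
contact_force: [0.4, -0.1, 3.2]
gripper_width: 0.0139
gripper_force: 40.0
```

```bash
python3 - <<'E'
from h import *
s,c,im=cap('scene'); print(s['moment'],s['contact_force'],s['joints'].round(1))
cv2.imwrite('pics/s4.png',cv2.resize(im[120:330,250:460],(600,600),interpolation=3))
E
```

```text
[-0.00706932 -0.22976726 -0.03279161] [ 0.35807383 -0.07683099  3.16478941] [  18.9   19.2  -27.9    0.   -42.9 -144.7]
```

View pics/s4.png

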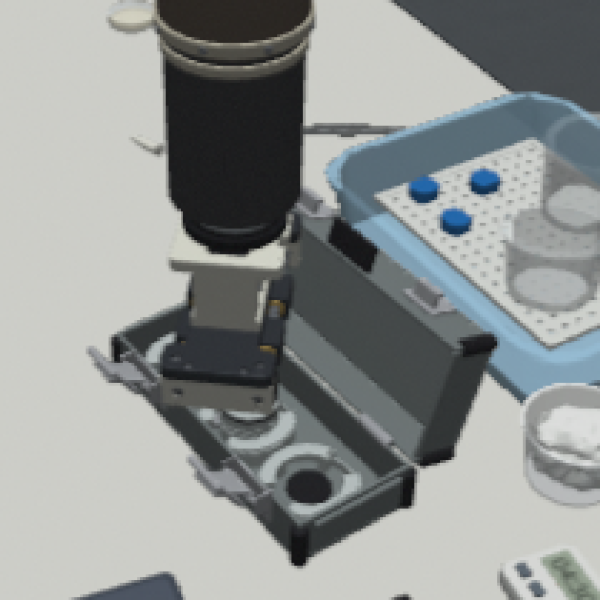

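Scene: frame tucked in front of the lid with no contact force; can turned 43°. Continuing in small steps.

Emit:
drive_tool:
  rows:
    - {"x":0,"y":0.0009,"z":0,"spin":0.1,"fingers":-1}
    - {"x":-0.0002,"y":0.0016,"z":0,"spin":0.18,"fingers":-1}
    - {"x":-0.0003,"y":0.0022,"z":0,"spin":0.25,"fingers":-1}
    - {"x":-0.0003,"y":0.0022,"z":0,"spin":0.25,"fingers":-1}

```text
time_s: 9.12
tcp_pos: [0.5495, -0.0131, 0.068]
eef_rot: [-180.0, -0.0, 130.0]
contact_force: [-0.3, 0.3, 3.4]
gripper_width: 0.0136
gripper_force: 40.0
```

```bash
python3 - <<'E'
from h import *
s=sensors.get_state(); print(s['moment'],s['contact_force'],s['joints'].round(1))
E
```

```text
[ 0.08243724  0.02444662 -0.10498307] [-0.28251886  0.27569084  3.37420652] [  19.    19.4  -27.7   -0.   -43.  -159.1]
```

Emit:
drive_tool:
  rows:
    - {"x":0,"y":0,"z":0,"spin":0,"fingers":0.4}
    - {"x":0,"y":0,"z":-0.003,"spin":0,"fingers":0.4}
    - {"x":-0.009,"y":0,"z":-0.003,"spin":0,"fingers":0.4}
    - {"x":-0.009,"y":0,"z":-0.003,"spin":-0.17,"fingers":0.4}
    - {"x":-0.009,"y":0,"z":-0.003,"spin":-0.34,"fingers":0.4}
    - {"x":-0.009,"y":0,"z":-0.003,"spin":-0.5,"fingers":0.4}
    - {"x":-0.009,"y":0,"z":-0.05,"spin":-0.68,"fingers":0.4}
    - {"x":-0.009,"y":0,"z":-0.11,"spin":-0.85,"fingers":0.4}
    - {"x":-0.009,"y":0,"z":-0.15,"spin":-1.0,"fingers":0.4}
    - {"x":-0.009,"y":0,"z":-0.15,"spin":-1.0,"fingers":0.4}

```text
time_s: 10.38
tcp_pos: [0.5576, -0.0201, 0.2219]
eef_rot: [180.0, 0.4, -172.8]
contact_force: [-0.2, 0.4, -0.7]
gripper_width: 0.0616
gripper_force: 0.0
```

```bash
python3 - <<'E'
from h import *
s,c,im=cap('wrist','w5'); print(s['tcp_pos'],s['eef_rot'],s['contact_force'])
u=proj(s,c,[.5553,-.019,.073])[0].astype(int);print(u)
for b in bar(s,c,im,(max(u[0]-50,0),max(u[1]-60,0),u[0]+50,u[1]+40),.073): print(b)
s,c,im=cap('top')
print(bar(s,c,im,(420,232,452,260),.055))
E
```

```text
[ 0.55761883 -0.0200798   0.22192499] [ 179.97035335    0.4048256  -172.83673895] [-0.23625783  0.4401109  -0.72845224]
[326 222]
([322, 221], [0.5548, -0.022], 43.8, 16.6, 129.7)
[([437, 244], [0.5447, -0.2665], 41.7, 9.0, 90.9)]
```

View pics/w5.png

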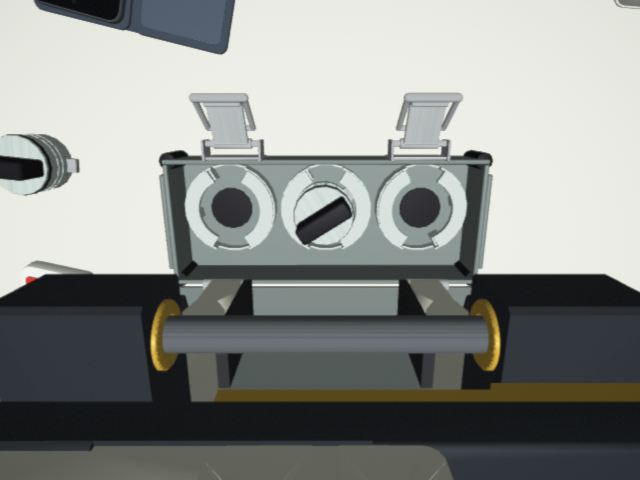

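Wrist view: can locked in B at (322,221), bar 57° off the slot axis. On to the second can.

Emit:
drive_tool:
  rows:
    - {"x":0.0433,"y":-0.2425,"z":0,"spin":-1.46,"fingers":0.4}
    - {"x":0.0433,"y":-0.2425,"z":0,"spin":-1.46,"fingers":0.4}
    - {"x":0.0433,"y":-0.2425,"z":0,"spin":-1.46,"fingers":0.4}
    - {"x":0.0433,"y":-0.2425,"z":0,"spin":-1.46,"fingers":0.4}
    - {"x":0.0433,"y":-0.2425,"z":0,"spin":-1.46,"fingers":0.4}
    - {"x":0.0433,"y":-0.2425,"z":0,"spin":-1.46,"fingers":0.4}
    - {"x":0.0433,"y":-0.2425,"z":0,"spin":-1.46,"fingers":0.4}
    - {"x":0.0433,"y":-0.2425,"z":0,"spin":-1.46,"fingers":0.4}
    - {"x":0.0433,"y":-0.2425,"z":0,"spin":-1.46,"fingers":0.4}

```text
time_s: 11.6
tcp_pos: [0.5415, -0.266, 0.2163]
eef_rot: [179.8, 0.0, -89.4]
contact_force: [0.2, -0.6, 0.1]
gripper_width: 0.0619
gripper_force: 0.0
```

```bash
python3 - <<'E'
from h import *
s,c,im=cap('wrist'); print(s['tcp_pos'],s['eef_rot'],s['joints'].round(1))
u=proj(s,c,[.5455,-.266,.062])[0].astype(int);print(u)
for b in bar(s,c,im,(max(u[0]-80,0),max(u[1]-80,0),u[0]+80,u[1]+50),.062): print(b,tool(s,b[1]+[.062]))
E
```

```text
[ 0.54149924 -0.2660415   0.21627847] [ 1.79839159e+02  3.91143457e-02 -8.93647088e+01] [ -7.6  15.1 -11.   -0.  -64.    8.3]
[319 224]
([316, 217], [0.5488, -0.2717], 44.4, 13.0, 90.7) [ 0.00584443 -0.00767063  0.15425359]
```

Emit:
drive_tool:
  rows:
    - {"x":0.004,"y":-0.006,"z":0.05,"spin":0,"fingers":0.2}
    - {"x":0.004,"y":-0.006,"z":0.08,"spin":0,"fingers":0.2}
    - {"x":0.004,"y":-0.006,"z":0.08,"spin":0,"fingers":0.2}
    - {"x":0.004,"y":-0.006,"z":0.08,"spin":0,"fingers":0.2}

```text
time_s: 12.15
tcp_pos: [0.5489, -0.2702, 0.1391]
eef_rot: [-180.0, -0.0, -89.4]
contact_force: [-0.1, -0.3, 0.1]
gripper_width: 0.0522
gripper_force: 0.0
```

```bash
python3 - <<'E'
from h import *
s,c,im=cap('wrist','w6'); print(s['tcp_pos'],s['eef_rot'],s['qd'].round(2))
u=proj(s,c,[.5465,-.268,.062])[0].astype(int);print(u)
for b in bar(s,c,im,(max(u[0]-100,0),max(u[1]-100,0),u[0]+100,u[1]+60),.062): print(b,tool(s,b[1]+[.062]))
E
```

```text
[ 0.54887113 -0.27018114  0.13906772] [-1.79954056e+02 -3.75133442e-02 -8.93851536e+01] [ 0.05 -1.01  0.62  0.01  0.16  0.53]
[330 260]
([323, 210], [0.5508, -0.2967], 26.1, 5.1, 6.9) [ 0.02648757 -0.00158238  0.07708638]
([327, 252], [0.5485, -0.2722], 46.8, 13.4, 90.7) [0.0019643  0.00045457 0.07706869]
([327, 308], [0.5464, -0.2437], 117.9, 24.1, 0.7) [-0.02655659  0.0022486   0.07704858]
```

View pics/w6.png

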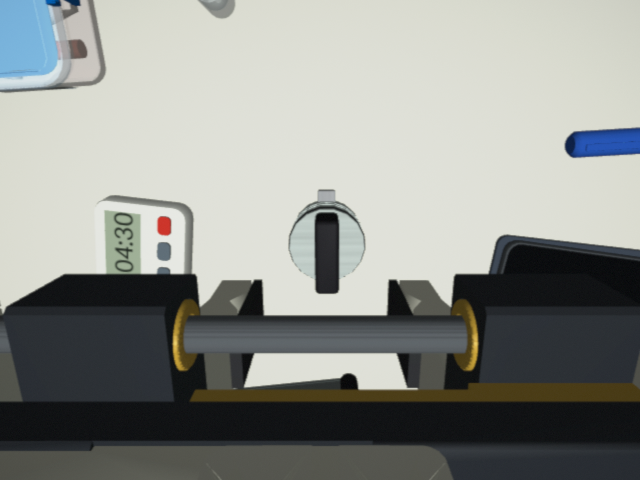

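Wrist view: bar centred at (327,252), tool offset (2, 0.5) mm. I'll grip 9 mm toward the front end of the bar right away.

Emit:
drive_tool:
  rows:
    - {"x":0.0105,"y":0.0005,"z":0.04,"spin":0,"fingers":0}
    - {"x":0.0105,"y":0.0005,"z":0.07,"spin":0,"fingers":0}
    - {"x":0.0105,"y":0.0005,"z":0.079,"spin":0,"fingers":0}
    - {"x":0.0105,"y":0.0005,"z":0.079,"spin":0,"fingers":0}
    - {"x":0.0105,"y":0.0005,"z":0.079,"spin":0,"fingers":-1}
    - {"x":0.0105,"y":0.0005,"z":0.079,"spin":0,"fingers":-1}
    - {"x":0.0105,"y":0.0005,"z":0.079,"spin":0,"fingers":-1}
    - {"x":0.0105,"y":0.0005,"z":0.079,"spin":0,"fingers":-1}
  newtons: 40

```text
time_s: 13.2
tcp_pos: [0.5481, -0.2805, 0.0595]
eef_rot: [-180.0, -0.0, -89.3]
contact_force: [-0.5, 1.0, 3.2]
gripper_width: 0.0137
gripper_force: 40.0
```

Emit:
drive_tool:
  rows:
    - {"x":0,"y":0,"z":-0.06,"spin":0,"fingers":-1}
    - {"x":0,"y":0,"z":-0.12,"spin":0.15,"fingers":-1}
    - {"x":-0.03,"y":-0.002,"z":-0.15,"spin":0.3,"fingers":-1}
    - {"x":-0.06,"y":-0.004,"z":-0.15,"spin":0.48,"fingers":-1}
    - {"x":-0.1,"y":-0.006,"z":-0.15,"spin":0.66,"fingers":-1}
    - {"x":-0.14,"y":-0.008,"z":-0.15,"spin":0.84,"fingers":-1}
    - {"x":-0.17,"y":-0.01,"z":-0.15,"spin":1.02,"fingers":-1}
    - {"x":-0.1785,"y":-0.0109,"z":-0.15,"spin":1.2,"fingers":-1}
    - {"x":-0.1785,"y":-0.0109,"z":-0.15,"spin":1.38,"fingers":-1}
    - {"x":-0.1785,"y":-0.0109,"z":-0.15,"spin":1.459,"fingers":-1}

```text
time_s: 14.45
tcp_pos: [0.5563, -0.1014, 0.2088]
eef_rot: [180.0, -0.0, -173.1]
contact_force: [0.1, 0.1, -1.7]
gripper_width: 0.0136
gripper_force: 40.0
```

Emit:
drive_tool:
  rows:
    - {"x":0,"y":0,"z":0,"spin":0,"fingers":-1}
    - {"x":0,"y":0,"z":0,"spin":0,"fingers":-1}

```text
time_s: 14.7
tcp_pos: [0.5564, -0.1018, 0.2089]
eef_rot: [180.0, -0.0, -172.8]
contact_force: [-0.9, 0.1, -0.7]
gripper_width: 0.0142
gripper_force: 40.0
```

```bash
python3 - <<'E'
from h import *
s,c,im=cap('wrist'); print(s['tcp_pos'],s['eef_rot'])
u=proj(s,c,[.5555,-.0198,.073])[0].astype(int);v=proj(s,c,[[.5454,.0612,.025],[.5654,-.1008,.025]]);print(u,v)
for b in bar(s,c,im,(max(u[0]-50,0),max(u[1]-60,0),u[0]+50,u[1]+40),.073): print(b)
x,y=v[0].astype(int); g=im[y-60:y+60,x-60:x+60].max(2)
for b in blobs(g<70,500,3000): print(b[0]+[x-60,y-60],b[2],ray(s,c,b[0]+[x-60,y-60],.016))
E
```

```text
[ 0.55643768 -0.10181892  0.20891122] [ 1.79994641e+02 -2.00889907e-02 -1.72808897e+02]
[438 243] [[521.37371651 227.68281505]
 [324.58945191 226.92754199]]
([409, 213], [0.5371, -0.0448], 24.9, 4.6, 138.5)
([433, 240], [0.5536, -0.0245], 42.9, 20.6, 130.2)
([438, 278], [0.5814, -0.0153], 72.9, 6.2, 97.3)
[548.0683112  253.72182163] 2635 [[0.56681329 0.0948504  0.016     ]]
[517.21829362 225.22751729] 1301 [[0.54538465 0.06191035 0.016     ]]
```

Emit:
drive_tool:
  rows:
    - {"x":0,"y":0.0,"z":0.05,"spin":0,"fingers":-1}
    - {"x":0,"y":0,"z":0.1,"spin":0,"fingers":-1}
    - {"x":0,"y":0,"z":0.118,"spin":0,"fingers":-1}
    - {"x":0,"y":0,"z":0.124,"spin":0,"fingers":-1}
    - {"x":0,"y":0,"z":0.128,"spin":0,"fingers":-1}
    - {"x":0,"y":0,"z":0.128,"spin":0,"fingers":-1}

```text
time_s: 15.5
tcp_pos: [0.5571, -0.1018, 0.0818]
eef_rot: [-180.0, 0.1, -172.9]
contact_force: [0.2, 0.6, -1.7]
gripper_width: 0.0138
gripper_force: 40.0
```

Emit:
drive_tool:
  rows:
    - {"x":0,"y":0.0,"z":0.004,"spin":0,"fingers":-1}
    - {"x":0,"y":0,"z":0.008,"spin":0,"fingers":-1}
    - {"x":0,"y":0,"z":0.011,"spin":0,"fingers":-1}
    - {"x":0,"y":0,"z":0.013,"spin":0,"fingers":-1}
    - {"x":0,"y":0,"z":0.013,"spin":0,"fingers":-1}

```text
time_s: 16.12
tcp_pos: [0.5571, -0.1018, 0.0683]
eef_rot: [-180.0, 0.0, -172.9]
contact_force: [0.4, 0.3, 4.6]
gripper_width: 0.0139
gripper_force: 40.0
```

Seated and pressed (4.6 N). Turn about the can axis.

Emit:
drive_tool:
  rows:
    - {"x":-0.0001,"y":0.0013,"z":0,"spin":0.15,"fingers":-1}
    - {"x":-0.0004,"y":0.0026,"z":0,"spin":0.3,"fingers":-1}
    - {"x":-0.0009,"y":0.0038,"z":0,"spin":0.45,"fingers":-1}
    - {"x":-0.0015,"y":0.005,"z":0,"spin":0.6,"fingers":-1}
    - {"x":-0.0023,"y":0.0059,"z":0,"spin":0.75,"fingers":-1}
    - {"x":-0.0023,"y":0.0059,"z":0,"spin":0.75,"fingers":-1}

```text
time_s: 16.88
tcp_pos: [0.5585, -0.0956, 0.0684]
eef_rot: [180.0, 0.0, 144.2]
contact_force: [0.5, -0.7, 4.1]
gripper_width: 0.0135
gripper_force: 40.0
```

```bash
python3 - <<'E'
from h import *
s=sensors.get_state(); print(s['moment'],s['contact_force'],s['joints'].round(1))
E
```

```text
[ 0.00262423 -0.30886807 -0.02948979] [ 0.51892176 -0.65770553  4.13052825] [  10.1   20.6  -25.6    0.   -43.8 -135.9]
```

Emit:
drive_tool:
  rows:
    - {"x":0,"y":0.0009,"z":0,"spin":0.1,"fingers":-1}
    - {"x":-0.0002,"y":0.0016,"z":0,"spin":0.18,"fingers":-1}
    - {"x":-0.0003,"y":0.0022,"z":0,"spin":0.25,"fingers":-1}
    - {"x":-0.0003,"y":0.0022,"z":0,"spin":0.25,"fingers":-1}

```text
time_s: 17.38
tcp_pos: [0.5599, -0.0941, 0.0682]
eef_rot: [180.0, 0.0, 130.0]
contact_force: [-0.2, 0.5, 3.7]
gripper_width: 0.0137
gripper_force: 40.0
```

Emit:
drive_tool:
  rows:
    - {"x":0,"y":0,"z":0,"spin":0,"fingers":0.3}
    - {"x":0,"y":0,"z":-0.003,"spin":0,"fingers":0.3}
    - {"x":-0.009,"y":0,"z":-0.003,"spin":0,"fingers":0.3}
    - {"x":-0.009,"y":0,"z":-0.003,"spin":-0.17,"fingers":0.3}
    - {"x":-0.009,"y":0,"z":-0.003,"spin":-0.34,"fingers":0.3}
    - {"x":-0.009,"y":0,"z":-0.003,"spin":-0.5,"fingers":0.3}
    - {"x":-0.009,"y":0,"z":-0.05,"spin":-0.68,"fingers":0.3}
    - {"x":-0.009,"y":0,"z":-0.11,"spin":-0.85,"fingers":0.3}
    - {"x":-0.009,"y":0,"z":-0.15,"spin":-1.0,"fingers":0.3}
    - {"x":-0.009,"y":0,"z":-0.15,"spin":-1.0,"fingers":0.3}

```text
time_s: 18.62
tcp_pos: [0.5676, -0.1013, 0.222]
eef_rot: [-180.0, 0.4, -172.8]
contact_force: [-0.3, 0.3, -0.6]
gripper_width: 0.0567
gripper_force: 0.0
```

```bash
python3 - <<'E'
from h import *
s,c,im=cap('wrist'); print(s['tcp_pos'],s['eef_rot'],s['contact_force'])
for p in ([.5555,-.0198,.072],[.5654,-.1008,.072]):
  u=proj(s,c,p)[0].astype(int);print(u)
  for b in bar(s,c,im,(max(u[0]-50,0),max(u[1]-60,0),u[0]+50,u[1]+40),.072,amin=300): print(b)
s,c,im=cap('top')
t=im[180:280,295:405]
s,c,i2=cap('scene'); cv2.imwrite('pics/s7.png',np.hstack([cv2.resize(i2[120:330,250:460],(500,500),interpolation=3),cv2.resize(t,(290,264),interpolation=3)[:,:].copy() if 0 else cv2.copyMakeBorder(cv2.resize(t,(290,264),interpolation=3),0,236,0,0,0)]))
E
```

```text
[ 0.5675741  -0.101327    0.22198384] [-179.97016817    0.3993612  -172.78583482] [-0.28000271  0.29354974 -0.59213941]
[436 222]
([431, 220], [0.5542, -0.0239], 43.2, 19.7, 130.4)
[325 221]
([323, 222], [0.5654, -0.1027], 43.8, 16.8, 130.4)
```

View pics/s7.png

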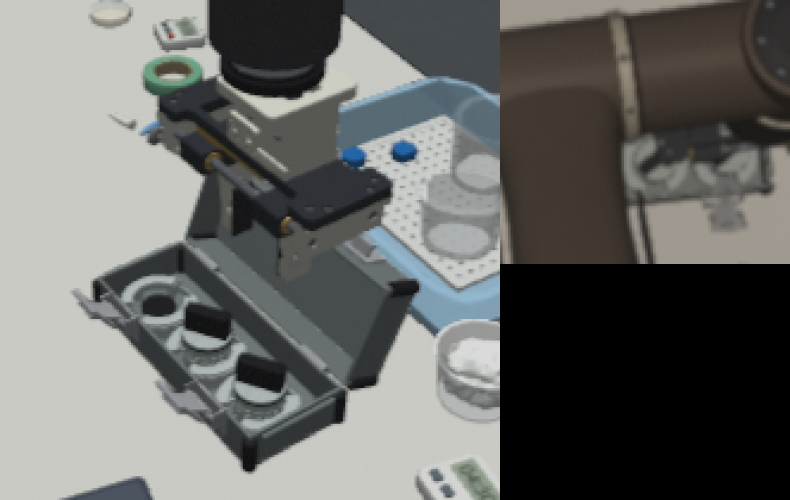

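Both cans are locked (bars at 130.4°, about 57° turned). In the scene crop they stand at (207,330) and (260,385), fully down in the sockets. Now I'll bring the closed fingers behind the lid tab.

Emit:
drive_tool:
  rows:
    - {"x":0,"y":0.05,"z":-0.01,"spin":0,"fingers":-1}
    - {"x":-0.03,"y":0.0824,"z":-0.01,"spin":0,"fingers":-1}
    - {"x":-0.08,"y":0.0824,"z":-0.01,"spin":0,"fingers":-1}
    - {"x":-0.138,"y":0.0824,"z":-0.01,"spin":0,"fingers":-1}
    - {"x":-0.138,"y":0.0824,"z":-0.01,"spin":0,"fingers":-1}
    - {"x":-0.138,"y":0.0824,"z":0.03,"spin":0,"fingers":-1}
    - {"x":-0.138,"y":0.0824,"z":0.049,"spin":0,"fingers":-1}
    - {"x":-0.138,"y":0.0824,"z":0.049,"spin":0,"fingers":-1}

```text
time_s: 19.77
tcp_pos: [0.6908, -0.0026, 0.1669]
eef_rot: [-180.0, -0.3, -172.9]
contact_force: [0.4, -0.2, -0.3]
gripper_width: 0.0005
gripper_force: 0.0
```

```bash
cat >> h.py <<'E'
def case(P):
    P=np.atleast_2d(P); d=P[:,:2]-[.5634,-.0188]; return np.c_[d@[.9923,.1236],d@[-.1236,.9923],P[:,2]]
E
python3 - <<'E'
from h import *
s,c,im=cap('scene'); print(s['tcp_pos'],case(s['tcp_pos']),s['contact_force'])
cv2.imwrite('pics/s8.png',cv2.resize(im[140:280,300:460],(800,700)[::1],interpolation=3)[:600])
E
```

```text
[ 0.69075257 -0.00261706  0.16687639] [[0.12837217 0.00031756 0.16687639]] [ 0.3523693  -0.17848947 -0.34438504]
```

View pics/s8.png

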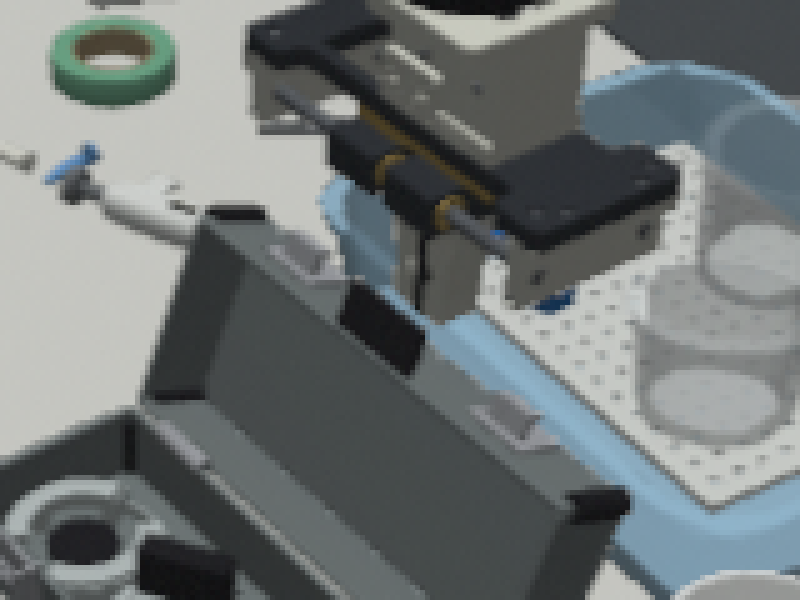

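Scene crop: closed fingers stand just behind the tab at (380,320). Pushing forward.

Emit:
drive_tool:
  rows:
    - {"x":0.0,"y":0.0,"z":0,"spin":0,"fingers":-1}
    - {"x":0.015,"y":0.0,"z":-0.002,"spin":0,"fingers":-1}
    - {"x":0.031,"y":0.0,"z":-0.005,"spin":0,"fingers":-1}
    - {"x":0.046,"y":0.0,"z":-0.008,"spin":0,"fingers":-1}
    - {"x":0.061,"y":0.0,"z":-0.011,"spin":0,"fingers":-1}
    - {"x":0.074,"y":0.0,"z":-0.011,"spin":0,"fingers":-1}
    - {"x":0.086,"y":0.0,"z":-0.01,"spin":0,"fingers":-1}
    - {"x":0.106,"y":0.0,"z":-0.006,"spin":0,"fingers":-1}
    - {"x":0.106,"y":0.0,"z":-0.006,"spin":0,"fingers":-1}

```text
time_s: 20.95
tcp_pos: [0.5847, -0.0156, 0.1742]
eef_rot: [180.0, -0.2, -172.9]
contact_force: [0.4, 0.1, -0.4]
gripper_width: 0.0007
gripper_force: 0.0
```

```bash
python3 - <<'E'
from h import *
s,c,im=cap('scene','s9'); print(case(s['tcp_pos']),s['contact_force'])
E
```

```text
[[0.02155044 0.00054708 0.17424523]] [ 0.39948647  0.0983646  -0.36404171]
```

```bash
python3 - <<'E'
from h import *
im=cv2.imread('pics/s9.png'); cv2.imwrite('pics/s9c.png',cv2.resize(im[150:310,270:430],(600,600),interpolation=3))
E
```

```text
(no output)
```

View pics/s9c.png

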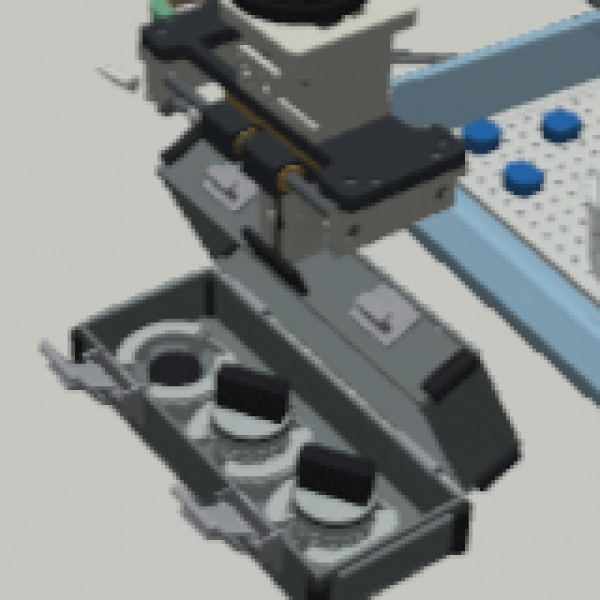

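Lid followed and is now at about 1.2 rad, with the finger behind the tab at (280,265). Continue along the arc.

Emit:
drive_tool:
  rows:
    - {"x":0.015,"y":0.0,"z":0.003,"spin":0,"fingers":-1}
    - {"x":0.031,"y":0.0,"z":0.0125,"spin":0,"fingers":-1}
    - {"x":0.046,"y":0.0,"z":0.024,"spin":0,"fingers":-1}
    - {"x":0.059,"y":0.0,"z":0.037,"spin":0,"fingers":-1}
    - {"x":0.07,"y":0.0,"z":0.052,"spin":0,"fingers":-1}
    - {"x":0.0775,"y":0.0,"z":0.069,"spin":0,"fingers":-1}
    - {"x":0.083,"y":0.0,"z":0.0865,"spin":0,"fingers":-1}
    - {"x":0.0855,"y":0.0,"z":0.099,"spin":0,"fingers":-1}
    - {"x":0.0855,"y":0.0,"z":0.099,"spin":0,"fingers":-1}

```text
time_s: 22.12
tcp_pos: [0.5011, -0.0261, 0.0751]
eef_rot: [-180.0, -0.2, -172.9]
contact_force: [-0.9, -0.4, 0.0]
gripper_width: 0.0003
gripper_force: 0.0
```

```bash
python3 - <<'E'
from h import *
s=sensors.get_state(); print(case(s['tcp_pos']),s['contact_force'])
E
```

```text
[[-0.06272534  0.00045063  0.07508406]] [-0.91227863 -0.36125053  0.00095647]
```

Press down until the force builds.

Emit:
drive_tool:
  rows:
    - {"x":0.0,"y":0.0,"z":0.003,"spin":0,"fingers":-1}
    - {"x":0.0,"y":0.0,"z":0.006,"spin":0,"fingers":-1}
    - {"x":0.0,"y":0.0,"z":0.008,"spin":0,"fingers":-1}
    - {"x":0.0,"y":0.0,"z":0.008,"spin":0,"fingers":-1}

```text
time_s: 22.62
tcp_pos: [0.5009, -0.0263, 0.0708]
eef_rot: [-180.0, -0.1, -172.9]
contact_force: [-19.1, 3.0, 36.0]
gripper_width: 0.0003
gripper_force: 22.8
```

```bash
python3 - <<'E'
from h import *
s,c,im=cap('scene'); print(case(s['tcp_pos']),s['contact_force'])
cv2.imwrite('pics/s10.png',cv2.resize(im[170:310,270:430],(800,700),interpolation=3)[:600])
E
```

```text
[[-0.0629614   0.00029662  0.07084907]] [-19.08257834   3.01836928  36.04236203]
```

View pics/s10.png

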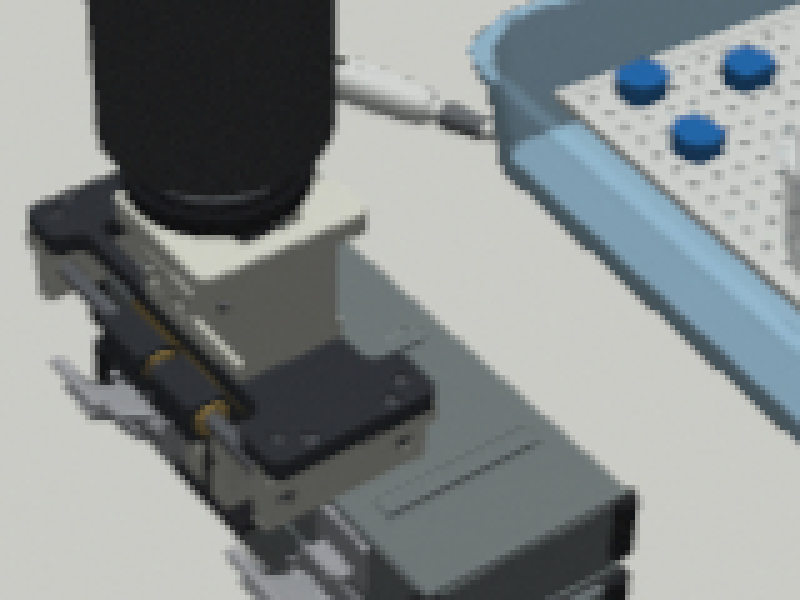

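Lid shut (finger tip at z = 52 mm on the tab; case lid flat at (480,480) in the crop). Next the left bail: go in front of it.

Emit:
drive_tool:
  rows:
    - {"x":0.0,"y":0.0,"z":-0.03,"spin":0,"fingers":-1}
    - {"x":0.0,"y":0.0,"z":-0.06,"spin":0,"fingers":-1}
    - {"x":0.03,"y":0.036,"z":-0.06,"spin":0,"fingers":-1}
    - {"x":0.055,"y":0.072,"z":-0.06,"spin":0,"fingers":-1}
    - {"x":0.055,"y":0.072,"z":-0.06,"spin":0,"fingers":-1}
    - {"x":0.055,"y":0.072,"z":-0.023,"spin":0,"fingers":-1}
    - {"x":0.055,"y":0.072,"z":-0.023,"spin":0,"fingers":-1}

```text
time_s: 23.55
tcp_pos: [0.4378, 0.0381, 0.0899]
eef_rot: [-179.9, -0.2, -172.9]
contact_force: [0.7, -0.8, -0.6]
gripper_width: 0.0007
gripper_force: 0.0
```

```bash
python3 - <<'E'
from h import *
s,c,im=cap('scene'); print(case(s['tcp_pos']),s['contact_force'])
w=cap('wrist')[2]
cv2.imwrite('pics/s11.png',np.hstack([cv2.resize(im[180:310,250:380],(480,480),interpolation=3),cv2.resize(w[150:470,160:480],(320,480))]))
E
```

```text
[[-0.1175513  0.071988   0.0898569]] [ 0.66300866 -0.82561739 -0.61847081]
```

View pics/s11.png

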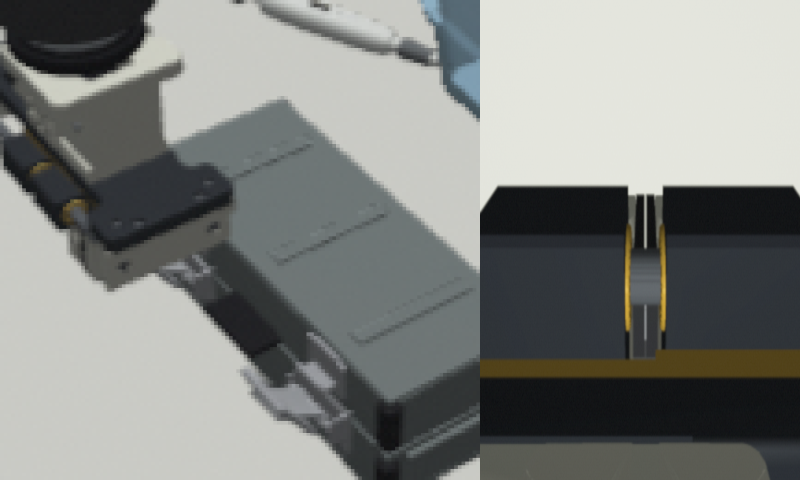

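I have now used 15 picture views, one over the allowed 14, so I view no more and go on with numbers only. That last one showed the gripper in front of the left latch, clear of the lid. Pushing the bail over.

Emit:
drive_tool:
  rows:
    - {"x":-0.008,"y":0.0,"z":0,"spin":0,"fingers":-1}
    - {"x":-0.015,"y":0.0,"z":0,"spin":0,"fingers":-1}
    - {"x":-0.022,"y":0.0,"z":0,"spin":0,"fingers":-1}
    - {"x":-0.029,"y":0.0,"z":0,"spin":0,"fingers":-1}
    - {"x":-0.036,"y":0.0,"z":0,"spin":0,"fingers":-1}
    - {"x":-0.04,"y":0.0,"z":0,"spin":0,"fingers":-1}
    - {"x":-0.04,"y":0.0,"z":0,"spin":0,"fingers":-1}

```text
time_s: 24.52
tcp_pos: [0.4786, 0.0438, 0.0909]
eef_rot: [-180.0, -0.0, -172.9]
contact_force: [0.1, 0.0, -1.1]
gripper_width: 0.0005
gripper_force: 0.0
```

Emit:
drive_tool:
  rows:
    - {"x":0.0,"y":0.0,"z":0,"spin":0,"fingers":-1}
    - {"x":0.012,"y":0.0,"z":-0.01,"spin":0,"fingers":-1}
    - {"x":0.012,"y":0.0,"z":-0.04,"spin":0,"fingers":-1}
    - {"x":0.035,"y":-0.05,"z":-0.045,"spin":0,"fingers":-1}
    - {"x":0.04,"y":-0.1,"z":-0.045,"spin":0,"fingers":-1}
    - {"x":0.04,"y":-0.144,"z":-0.045,"spin":0,"fingers":-1}
    - {"x":0.04,"y":-0.144,"z":-0.045,"spin":0,"fingers":-1}
    - {"x":0.04,"y":-0.144,"z":0,"spin":0,"fingers":-1}
    - {"x":0.04,"y":-0.144,"z":0,"spin":0,"fingers":-1}

```text
time_s: 25.65
tcp_pos: [0.4538, -0.1039, 0.0895]
eef_rot: [180.0, -0.3, -172.9]
contact_force: [-0.1, 0.2, 0.1]
gripper_width: 0.0002
gripper_force: 0.0
```

```bash
python3 - <<'E'
from h import *
O=np.array([.5634,-.0188]);ex=np.array([.9923,.1236]);ey=np.array([-.1236,.9923])
W=lambda p:np.r_[O+p[0]*ex+p[1]*ey,p[2]]
s,c,im=cap('wrist','w12'); print(case(s['tcp_pos']),s['contact_force'])
s2,c2,i2=cap('scene','s12'); s3,c3,i3=cap('top','t12')
for nm,p in dict(bail_fwd=(-.0958,.072,.075),bail_lid=(-.055,.072,.075),levertip=(-.0934,.072,.061)).items():
  for (S,C,I) in ((s2,c2,i2),(s3,c3,i3)):
    # sample along bar (y) in 5 points
    u=proj(S,C,[W((p[0],p[1]+d,p[2])) for d in (-.012,-.006,0,.006,.012)]).round().astype(int)
    print(nm,u[2],[I[v,x].tolist() if 0<=v<480 and 0<=x<640 else None for x,v in u])
E
```

```text
[[-0.11931992 -0.07093265  0.08952752]] [-0.10385784  0.22743603  0.07422326]
bail_fwd [285 247] [[128, 125, 122], [127, 124, 122], [126, 123, 120], [95, 97, 97], [84, 88, 88]]
bail_fwd [333 271] [[62, 71, 80], [60, 68, 78], [50, 57, 66], [44, 50, 57], [40, 47, 53]]
bail_lid [300 240] [[200, 212, 211], [200, 212, 211], [188, 199, 198], [141, 149, 148], [17, 16, 16]]
bail_lid [332 257] [[72, 82, 89], [47, 53, 61], [46, 54, 61], [46, 53, 61], [46, 53, 61]]
levertip [286 251] [[59, 54, 52], [99, 97, 94], [116, 114, 111], [138, 137, 135], [135, 136, 134]]
levertip [333 270] [[62, 71, 80], [60, 68, 79], [56, 65, 74], [44, 50, 57], [40, 47, 53]]
```

Emit:
drive_tool:
  rows:
    - {"x":-0.008,"y":0.0,"z":0,"spin":0,"fingers":-1}
    - {"x":-0.015,"y":0.0,"z":0,"spin":0,"fingers":-1}
    - {"x":-0.022,"y":0.0,"z":0,"spin":0,"fingers":-1}
    - {"x":-0.029,"y":0.0,"z":0,"spin":0,"fingers":-1}
    - {"x":-0.036,"y":0.0,"z":0,"spin":0,"fingers":-1}
    - {"x":-0.04,"y":0.0,"z":0,"spin":0,"fingers":-1}
    - {"x":-0.04,"y":0.0,"z":0,"spin":0,"fingers":-1}

```text
time_s: 26.68
tcp_pos: [0.4963, -0.0991, 0.0909]
eef_rot: [-180.0, -0.0, -172.9]
contact_force: [0.9, 0.2, 0.0]
gripper_width: 0.0002
gripper_force: 0.0
```

Emit:
drive_tool:
  rows:
    - {"x":0.0,"y":0.0,"z":0,"spin":0,"fingers":-1}
    - {"x":0.012,"y":0.0,"z":-0.01,"spin":0,"fingers":-1}
    - {"x":0.012,"y":0.0,"z":-0.06,"spin":0,"fingers":-1}
    - {"x":-0.04,"y":0.036,"z":-0.11,"spin":0,"fingers":-1}
    - {"x":-0.08,"y":0.072,"z":-0.15,"spin":0,"fingers":-1}
    - {"x":-0.08,"y":0.072,"z":-0.15,"spin":0,"fingers":-1}
    - {"x":-0.08,"y":0.072,"z":-0.15,"spin":0,"fingers":-1}

```text
time_s: 27.55
tcp_pos: [0.567, -0.017, 0.2426]
eef_rot: [180.0, 0.1, -172.8]
contact_force: [-1.1, -0.4, -0.1]
gripper_width: 0.0007
gripper_force: 0.0
```

```bash
cat >> h.py <<'E'
O=np.array([.5634,-.0188]);ex=np.array([.9923,.1236]);ey=np.array([-.1236,.9923])
W=lambda p:np.r_[O+p[0]*ex+p[1]*ey,p[2]]
def prof(S,C,I,y,x0=-.115,x1=-.04,z=.075,n=26):
    "grey profile along case x at height z, averaged across +-8 mm in y"
    g=cv2.cvtColor(I,cv2.COLOR_BGR2GRAY); out=[]
    for x in np.linspace(x0,x1,n):
        u=proj(S,C,[W((x,y+d,z)) for d in np.linspace(-.008,.008,7)]).astype(np.float32)
        out.append(int(cv2.remap(g,u[None,:,0],u[None,:,1],cv2.INTER_LINEAR).mean()))
    return out
E
python3 - <<'E'
from h import *
s,c,im=cap('wrist'); print(case(s['tcp_pos']),s['contact_force'])
print((np.linspace(-.115,-.04,26)*1e3).astype(int).tolist())
for y in (.072,-.072): print(y,prof(s,c,im,y))
# reference: image before
E
```

```text
[[0.00376492 0.00139078 0.24257558]] [-1.14232774 -0.35809758 -0.0637749 ]
[-115, -112, -109, -106, -103, -100, -97, -94, -91, -88, -84, -81, -79, -76, -73, -70, -67, -64, -61, -57, -54, -51, -48, -46, -43, -40]
0.072 [235, 236, 236, 236, 236, 236, 236, 158, 189, 181, 184, 184, 187, 183, 177, 190, 191, 190, 183, 186, 143, 187, 148, 151, 151, 151]
-0.072 [236, 236, 236, 236, 236, 237, 237, 174, 189, 178, 186, 186, 186, 184, 176, 191, 192, 190, 187, 185, 161, 189, 144, 151, 150, 150]
```

```bash
python3 - <<'E'
from h import *
s,c,im=cap('wrist'); g=cv2.cvtColor(im,cv2.COLOR_BGR2GRAY)
xs=np.linspace(-.115,-.045,29); print((xs*1e3).round().astype(int).tolist())
for y in (.072,-.072):
  for d in (-.015,.015):
    u=proj(s,c,[W((x,y+d,.075)) for x in xs]).astype(np.float32); print(y,d,cv2.remap(g,u[None,:,0],u[None,:,1],1)[0].tolist())
# old image w5 (bail forward) at its known pose
w5=cv2.cvtColor(cv2.imread('pics/w5.png'),cv2.COLOR_BGR2GRAY); s['tcp_pos']=np.array([.55762,-.02008,.22192]); s['eef_rot']=np.array([179.97,.405,-172.837])
for y in (.072,-.072):
  for d in (-.015,.015):
    u=proj(s,c,[W((x,y+d,.075)) for x in xs]).astype(np.float32); print('old',y,d,cv2.remap(w5,u[None,:,0],u[None,:,1],1)[0].tolist())
E
```

```text
[-115, -112, -110, -108, -105, -103, -100, -98, -95, -92, -90, -88, -85, -82, -80, -78, -75, -73, -70, -68, -65, -62, -60, -58, -55, -53, -50, -48, -45]
0.072 -0.015 [236, 236, 237, 236, 236, 237, 237, 237, 225, 145, 150, 164, 160, 172, 177, 183, 183, 185, 186, 187, 186, 178, 151, 186, 145, 162, 127, 152, 151]
0.072 0.015 [236, 236, 236, 236, 236, 236, 236, 236, 237, 237, 237, 237, 237, 237, 237, 237, 237, 237, 235, 176, 146, 129, 150, 185, 142, 185, 129, 150, 151]
-0.072 -0.015 [236, 236, 236, 236, 236, 237, 237, 237, 237, 237, 237, 237, 237, 237, 238, 238, 238, 238, 236, 202, 146, 134, 127, 185, 164, 185, 116, 150, 150]
-0.072 0.015 [237, 236, 236, 237, 237, 237, 237, 237, 235, 169, 158, 159, 155, 173, 173, 179, 182, 183, 184, 185, 184, 184, 136, 186, 156, 172, 118, 151, 151]
old 0.072 -0.015 [237, 237, 237, 237, 237, 237, 237, 170, 185, 128, 142, 162, 172, 179, 185, 185, 187, 186, 187, 187, 190, 163, 238, 176, 195, 147, 116, 205, 191]
old 0.072 0.015 [236, 236, 236, 236, 236, 237, 237, 171, 184, 131, 134, 144, 183, 233, 237, 238, 238, 238, 238, 233, 219, 213, 221, 208, 128, 142, 146, 155, 215]
old -0.072 -0.015 [236, 236, 236, 236, 237, 236, 237, 177, 184, 150, 128, 140, 162, 217, 237, 238, 238, 238, 238, 237, 215, 211, 212, 214, 127, 145, 137, 154, 203]
old -0.072 0.015 [236, 236, 237, 237, 237, 237, 237, 177, 185, 148, 124, 153, 167, 172, 181, 181, 185, 185, 184, 186, 190, 180, 238, 197, 164, 146, 114, 206, 159]
```

Bails are both gone from the forward position and the bars now lie at the lid. Now the left lever.

Emit:
drive_tool:
  rows:
    - {"x":0.05,"y":0.036,"z":0.0,"spin":0,"fingers":-1}
    - {"x":0.0938,"y":0.0706,"z":0.03,"spin":0,"fingers":-1}
    - {"x":0.0938,"y":0.0706,"z":0.09,"spin":0,"fingers":-1}
    - {"x":0.0938,"y":0.0706,"z":0.14,"spin":0,"fingers":-1}
    - {"x":0.0938,"y":0.0706,"z":0.155,"spin":0,"fingers":-1}
    - {"x":0.0938,"y":0.0706,"z":0.165,"spin":0,"fingers":-1}
    - {"x":0.0938,"y":0.0706,"z":0.175,"spin":0,"fingers":-1}
    - {"x":0.0938,"y":0.0706,"z":0.182,"spin":0,"fingers":-1}
    - {"x":0.0938,"y":0.0706,"z":0.182,"spin":0,"fingers":-1}

```text
time_s: 28.78
tcp_pos: [0.4646, 0.0404, 0.0589]
eef_rot: [-180.0, -0.0, -172.9]
contact_force: [-2.4, -0.9, 2.3]
gripper_width: 0.0006
gripper_force: 1.6
```

```bash
python3 - <<'E'
from h import *
s=sensors.get_state(); print(case(s['tcp_pos']),s['contact_force'])
E
```

```text
[[-0.09069735  0.07094649  0.05894604]] [-2.44020804 -0.9385916   2.28865891]
```

Emit:
drive_tool:
  rows:
    - {"x":0.0,"y":0.001,"z":0.006,"spin":0,"fingers":-1}
    - {"x":0.0,"y":0.001,"z":0.012,"spin":0,"fingers":-1}
    - {"x":-0.003,"y":0.001,"z":0.012,"spin":0,"fingers":-1}
    - {"x":-0.006,"y":0.001,"z":0.012,"spin":0,"fingers":-1}
    - {"x":-0.008,"y":0.001,"z":0.012,"spin":0,"fingers":-1}
    - {"x":-0.008,"y":0.001,"z":0.012,"spin":0,"fingers":-1}

```text
time_s: 29.52
tcp_pos: [0.4739, 0.0431, 0.0474]
eef_rot: [180.0, 0.1, -172.9]
contact_force: [0.1, 0.5, -0.3]
gripper_width: 0.0004
gripper_force: 0.0
```

```bash
python3 - <<'E'
from h import *
s=sensors.get_state(); print(case(s['tcp_pos']),s['contact_force'])
E
```

```text
[[-0.08117363  0.0724949   0.04739967]] [ 0.06688496  0.51873409 -0.26760826]
```

Emit:
drive_tool:
  rows:
    - {"x":-0.001,"y":0.0,"z":0,"spin":0,"fingers":-1}
    - {"x":-0.002,"y":0.0,"z":0,"spin":0,"fingers":-1}
    - {"x":-0.003,"y":0,"z":0,"spin":0,"fingers":-1}
    - {"x":-0.003,"y":0,"z":0,"spin":0,"fingers":-1}

```text
time_s: 30.02
tcp_pos: [0.4751, 0.0429, 0.047]
eef_rot: [-180.0, -0.1, -172.9]
contact_force: [-5.0, 1.7, 2.4]
gripper_width: 0.0005
gripper_force: 2.2
```

```bash
python3 - <<'E'
from h import *
s=sensors.get_state(); print(case(s['tcp_pos']),s['contact_force'])
E
```

```text
[[-0.08003589  0.07212205  0.04695101]] [-4.96196634  1.6994591   2.36542396]
```

Emit:
drive_tool:
  rows:
    - {"x":-0.001,"y":0.0,"z":0,"spin":0,"fingers":-1}
    - {"x":-0.002,"y":0.0,"z":0,"spin":0,"fingers":-1}
    - {"x":-0.003,"y":0,"z":0,"spin":0,"fingers":-1}
    - {"x":-0.003,"y":0,"z":0,"spin":0,"fingers":-1}

```text
time_s: 30.52
tcp_pos: [0.4753, 0.0424, 0.0464]
eef_rot: [-179.9, -0.3, -173.0]
contact_force: [-13.9, 2.9, 9.6]
gripper_width: 0.0005
gripper_force: 6.6
```

```bash
python3 - <<'E'
from h import *
s=sensors.get_state(); print(case(s['tcp_pos']),s['contact_force'])
E
```

```text
[[-0.0798247   0.07165751  0.04640744]] [-13.94033589   2.93291767   9.56146202]
```

Emit:
drive_tool:
  rows:
    - {"x":0.01,"y":0.0,"z":0,"spin":0,"fingers":-1}
    - {"x":0.02,"y":0.0,"z":0,"spin":0,"fingers":-1}
    - {"x":0.02,"y":0,"z":-0.06,"spin":0,"fingers":-1}
    - {"x":-0.03,"y":-0.036,"z":-0.12,"spin":0,"fingers":-1}
    - {"x":-0.085,"y":-0.072,"z":-0.18,"spin":0,"fingers":-1}
    - {"x":-0.085,"y":-0.072,"z":-0.195,"spin":0,"fingers":-1}
    - {"x":-0.085,"y":-0.072,"z":-0.195,"spin":0,"fingers":-1}
    - {"x":-0.085,"y":-0.072,"z":-0.195,"spin":0,"fingers":-1}

```text
time_s: 31.52
tcp_pos: [0.5712, -0.0176, 0.2414]
eef_rot: [180.0, -0.0, -173.0]
contact_force: [-1.0, 0.7, -0.5]
gripper_width: 0.0004
gripper_force: 0.0
```

```bash
cat > chk.py <<'E'
from h import *
s,c,im=cap('wrist'); g=cv2.cvtColor(im,cv2.COLOR_BGR2GRAY); print(case(s['tcp_pos']),s['contact_force'])
xs=np.linspace(-.11,-.05,25); print((xs*1e3).round().astype(int).tolist())
for z in (.05,.068):
 for y in (.072,-.072):
  for d in (-.015,0,.015):
    u=proj(s,c,[W((x,y+d,z)) for x in xs]).astype(np.float32); print(z,y,d,cv2.remap(g,u[None,:,0],u[None,:,1],1)[0].tolist())
E
python3 chk.py
```

```text
[[7.86237853e-03 2.18521426e-04 2.41360810e-01]] [-0.97296672  0.6565292  -0.49330721]
[-110, -108, -105, -103, -100, -98, -95, -92, -90, -88, -85, -82, -80, -78, -75, -73, -70, -68, -65, -62, -60, -58, -55, -52, -50]
0.05 0.072 -0.015 [236, 237, 237, 237, 237, 237, 237, 237, 238, 237, 237, 238, 238, 237, 238, 212, 189, 121, 172, 164, 167, 166, 195, 97, 101]
0.05 0.072 0 [236, 237, 236, 237, 237, 237, 237, 237, 237, 237, 237, 237, 237, 238, 238, 215, 188, 150, 190, 189, 182, 182, 156, 188, 130]
0.05 0.072 0.015 [236, 236, 236, 236, 236, 236, 236, 236, 237, 237, 237, 237, 237, 238, 237, 237, 238, 232, 190, 174, 182, 182, 174, 186, 128]
0.05 -0.072 -0.015 [236, 236, 236, 236, 236, 235, 154, 188, 179, 190, 193, 190, 212, 223, 139, 140, 226, 235, 191, 189, 157, 186, 173, 186, 143]
0.05 -0.072 0 [236, 237, 237, 236, 236, 234, 150, 186, 179, 185, 183, 183, 183, 183, 183, 184, 184, 183, 188, 188, 158, 186, 173, 187, 141]
0.05 -0.072 0.015 [237, 236, 236, 237, 237, 237, 237, 237, 237, 238, 237, 238, 238, 235, 174, 149, 147, 141, 133, 120, 123, 181, 214, 99, 83]
0.068 0.072 -0.015 [236, 236, 237, 237, 237, 237, 237, 237, 237, 237, 238, 237, 238, 238, 238, 235, 187, 144, 188, 182, 183, 178, 165, 93, 130]
0.068 0.072 0 [236, 236, 236, 236, 236, 237, 237, 237, 237, 237, 237, 237, 237, 238, 237, 238, 233, 153, 193, 189, 183, 179, 159, 189, 133]
0.068 0.072 0.015 [236, 235, 236, 236, 236, 236, 236, 237, 237, 237, 237, 237, 237, 237, 237, 237, 238, 236, 112, 103, 183, 177, 100, 185, 134]
0.068 -0.072 -0.015 [236, 236, 236, 236, 236, 237, 237, 237, 237, 237, 237, 237, 237, 237, 237, 221, 157, 139, 120, 104, 122, 186, 163, 190, 129]
0.068 -0.072 0 [236, 236, 237, 236, 237, 237, 195, 169, 170, 186, 185, 186, 186, 187, 187, 187, 186, 185, 191, 195, 161, 185, 161, 187, 131]
0.068 -0.072 0.015 [236, 237, 236, 237, 237, 237, 237, 236, 229, 225, 215, 194, 183, 172, 151, 153, 173, 171, 171, 143, 145, 186, 158, 83, 116]
```

Left lever lies flat and its bar is at x = −59 (keeper). Right lever the same way.

Emit:
drive_tool:
  rows:
    - {"x":0.05,"y":-0.036,"z":0.0,"spin":0,"fingers":-1}
    - {"x":0.0984,"y":-0.0722,"z":0.03,"spin":0,"fingers":-1}
    - {"x":0.0984,"y":-0.0722,"z":0.09,"spin":0,"fingers":-1}
    - {"x":0.0984,"y":-0.0722,"z":0.14,"spin":0,"fingers":-1}
    - {"x":0.0984,"y":-0.0722,"z":0.155,"spin":0,"fingers":-1}
    - {"x":0.0984,"y":-0.0722,"z":0.165,"spin":0,"fingers":-1}
    - {"x":0.0984,"y":-0.0722,"z":0.175,"spin":0,"fingers":-1}
    - {"x":0.0984,"y":-0.0722,"z":0.182,"spin":0,"fingers":-1}
    - {"x":0.0984,"y":-0.0722,"z":0.182,"spin":0,"fingers":-1}

```text
time_s: 32.7
tcp_pos: [0.4829, -0.1012, 0.0599]
eef_rot: [180.0, -0.0, -172.9]
contact_force: [-3.3, 1.3, 2.5]
gripper_width: 0.0006
gripper_force: 1.4
```

Emit:
drive_tool:
  rows:
    - {"x":0.0,"y":0,"z":0.006,"spin":0,"fingers":-1}
    - {"x":0.0,"y":0,"z":0.012,"spin":0,"fingers":-1}
    - {"x":-0.003,"y":0,"z":0.012,"spin":0,"fingers":-1}
    - {"x":-0.006,"y":0,"z":0.012,"spin":0,"fingers":-1}
    - {"x":-0.008,"y":0,"z":0.012,"spin":0,"fingers":-1}
    - {"x":-0.01,"y":0,"z":0.012,"spin":0,"fingers":-1}
    - {"x":-0.012,"y":0,"z":0.012,"spin":0,"fingers":-1}
    - {"x":-0.012,"y":0,"z":0.012,"spin":0,"fingers":-1}

```text
time_s: 33.7
tcp_pos: [0.4932, -0.1001, 0.0479]
eef_rot: [180.0, -0.2, -172.9]
contact_force: [-7.7, 0.2, 5.6]
gripper_width: 0.0007
gripper_force: 4.3
```

```bash
python3 - <<'E'
from h import *
s=sensors.get_state(); print(case(s['tcp_pos']),s['contact_force'])
E
```

```text
[[-0.07975092 -0.07203014  0.04789295]] [-7.73240329  0.19967685  5.57113614]
```

Same stop position as on the left (−79.8). Back off, rise clear and check.

Emit:
drive_tool:
  rows:
    - {"x":0.01,"y":0.0,"z":0,"spin":0,"fingers":-1}
    - {"x":0.02,"y":0.0,"z":0,"spin":0,"fingers":-1}
    - {"x":0.02,"y":0,"z":-0.06,"spin":0,"fingers":-1}
    - {"x":-0.03,"y":0.036,"z":-0.12,"spin":0,"fingers":-1}
    - {"x":-0.085,"y":0.072,"z":-0.18,"spin":0,"fingers":-1}
    - {"x":-0.085,"y":0.072,"z":-0.195,"spin":0,"fingers":-1}
    - {"x":-0.085,"y":0.072,"z":-0.195,"spin":0,"fingers":-1}
    - {"x":-0.085,"y":0.072,"z":-0.195,"spin":0,"fingers":-1}

```text
time_s: 34.7
tcp_pos: [0.57, -0.0178, 0.2426]
eef_rot: [180.0, 0.0, -172.9]
contact_force: [-0.6, -0.2, 0.0]
gripper_width: 0.0004
gripper_force: 0.0
```

```bash
python3 chk.py
```

```text
[[6.63733037e-03 2.22432471e-04 2.42616066e-01]] [-0.61320441 -0.18225547  0.00664446]
[-110, -108, -105, -103, -100, -98, -95, -92, -90, -88, -85, -82, -80, -78, -75, -73, -70, -68, -65, -62, -60, -58, -55, -52, -50]
0.05 0.072 -0.015 [237, 237, 237, 237, 237, 237, 237, 237, 237, 237, 238, 238, 238, 238, 238, 211, 189, 123, 175, 170, 163, 168, 225, 94, 81]
0.05 0.072 0 [236, 236, 236, 237, 237, 237, 237, 237, 237, 237, 237, 237, 238, 238, 238, 190, 189, 156, 191, 177, 181, 183, 175, 186, 140]
0.05 0.072 0.015 [236, 236, 236, 237, 237, 237, 237, 237, 237, 237, 237, 237, 237, 238, 238, 237, 238, 235, 190, 169, 181, 183, 171, 189, 127]
0.05 -0.072 -0.015 [236, 236, 237, 237, 237, 237, 237, 237, 237, 237, 237, 237, 237, 238, 237, 238, 238, 237, 192, 187, 175, 185, 166, 179, 150]
0.05 -0.072 0 [237, 237, 237, 236, 237, 237, 237, 237, 237, 237, 237, 238, 238, 237, 238, 235, 188, 156, 187, 186, 177, 184, 170, 180, 157]
0.05 -0.072 0.015 [237, 237, 237, 237, 237, 237, 237, 237, 237, 237, 238, 238, 238, 238, 238, 211, 188, 119, 167, 177, 158, 172, 215, 102, 71]
0.068 0.072 -0.015 [236, 236, 237, 237, 237, 237, 237, 237, 237, 237, 237, 237, 238, 238, 238, 225, 189, 174, 189, 178, 183, 181, 173, 94, 127]
0.068 0.072 0 [236, 236, 236, 236, 237, 236, 237, 237, 237, 237, 237, 237, 238, 238, 237, 238, 229, 172, 194, 172, 183, 180, 161, 191, 135]
0.068 0.072 0.015 [236, 235, 236, 236, 236, 237, 237, 237, 237, 237, 237, 237, 237, 237, 237, 237, 237, 235, 96, 111, 183, 178, 94, 187, 132]
0.068 -0.072 -0.015 [236, 236, 236, 237, 237, 236, 237, 237, 237, 237, 237, 237, 237, 238, 237, 238, 238, 238, 102, 107, 178, 185, 96, 187, 124]
0.068 -0.072 0 [236, 236, 236, 237, 237, 237, 237, 237, 237, 237, 237, 237, 237, 238, 238, 238, 228, 185, 191, 193, 180, 184, 178, 185, 130]
0.068 -0.072 0.015 [236, 236, 236, 237, 237, 237, 237, 237, 237, 237, 237, 238, 238, 238, 238, 227, 187, 162, 184, 182, 180, 185, 196, 102, 116]
```

Both latches show the same closed profile, with the bars in their keepers. Handing in.

```bash
python3 -c "
from plant import r
print(r.close_job())"
```

```text
the job is handed in; nothing more can be done
None
```

The case is packed and handed in: both canisters that were on the bench are locked in sockets B and C, the lid is shut and both latches are snapped down at about 35 s of the 208 s allowed; `close_job` returned no verdict, I viewed 15 pictures instead of the allowed 14, and I checked the final latch state only from wrist-camera brightness profiles.

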